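# Read the sample vials on the x-y stage

## Task

With the carriage at the loading end, stand every small sample vial from the bench upright on the stage's tray, then push the carriage along its rail, by its lug, fully to the reading end. There use the tray's knob to step the tray until the middle of each vial's cap is right under the fixed pointer, resting there for about a second, one vial after another from the slimmest to the widest. Finally bring the carriage fully back to the loading end with all the vials still standing on the tray; do not knock the reader or disturb the other bottles and glassware.

Things in the scene. Friction and masses are not known exactly. Their poses are not given: they have to be found in the camera images.
- vial_a: Squat amber glass sample vial with a heavy steel foot, a flat white cap and a black dot at the cap's centre, an upright cylinder 34 mm tall and 24 mm across (the slimmest of the four kinds), 40 to 200 g; origin at the centre of its underside, z up its axis. May be absent (None).
- vial_b: Squat amber glass sample vial with a heavy steel foot, a flat white cap and a black dot at the cap's centre, an upright cylinder 34 mm tall and 30 mm across (the second slimmest of the four kinds), 40 to 200 g; origin at the centre of its underside, z up its axis. May be absent (None).
- vial_c: Squat amber glass sample vial with a heavy steel foot, a flat white cap and a black dot at the cap's centre, an upright cylinder 34 mm tall and 36 mm across (the second widest of the four kinds), 40 to 200 g; origin at the centre of its underside, z up its axis. May be absent (None).
- vial_d: Squat amber glass sample vial with a heavy steel foot, a flat white cap and a black dot at the cap's centre, an upright cylinder 34 mm tall and 42 mm across (the widest of the four kinds), 40 to 200 g; origin at the centre of its underside, z up its axis. May be absent (None).
- pointer (a point): Tip of the reader's fixed pointer, a downward steel cone 31 mm long on a 14 mm rod. The tip is 94 mm above the bench and clears the caps of vials on the tray by 8 mm. Axes: those of the whole stage (x away from the robot, y along the rail from the loading end to the reading end, z up).
- tray_floor (a point): Centre of the flat inner floor of the square white tray, 52 mm above the bench; axes as the stage's. Inside 130 x 130 mm, rim 5 mm thick and 12 mm high above the floor. The tray rides on two light slides (about 1 N each) on the carriage and stays where it is left.
- knob (a point): Centre of the top of the tray's black upright round knob, 16 mm across, 107 mm above the bench, 55 mm tall, on a flat arm (24 mm wide, top 55 mm above the bench) that sticks out of the tray's -x side, 112 mm from the tray's centre. Gripped, it moves the tray in x and y.
- lug (a point): Centre of the top of the carriage's own upright lug, 18 mm (x) by 12 mm (y), 106 mm above the bench, free for 69 mm below that, at the carriage's -y end. Gripped or pushed, it moves the carriage with everything on it along the rail.
- carriage (a joint): Carriage along its rail, m: 0 = stop at the loading end, 0.22 = stop at the reading end (+y). A sprung detent holds it at each end (about 10 N to get out of or into the last 15 mm); in between it slides with about 3 N.
- cross (a joint): Slide of the tray on the carriage along stage x, m, -0.055 to 0.055, 0 centred, grows to +x.
- tray (a joint): Slide of the tray on the carriage along stage y, m, -0.055 to 0.055, 0 centred, grows to +y. With the carriage at the reading end and both slides at 0 the tray's centre is right under the pointer.
- bottle1: Bystander, to be left alone: amber bottle with white cap, 54 mm across, 100 mm tall; origin at the centre of its underside.
- bottle2: Bystander, to be left alone: amber bottle with black cap, 60 mm across, 110 mm tall; origin at the centre of its underside.
- bottle3: Bystander, to be left alone: small amber bottle with red cap, 48 mm across, 90 mm tall; origin at the centre of its underside.
- jar1: Bystander, to be left alone: amber jar with black cap, 60 mm across, 75 mm tall; origin at the centre of its underside.
- beaker: Bystander, to be left alone: glass beaker, 64 mm across, 75 mm tall; origin at the centre of its underside.
- stopper: Bystander, to be left alone: solid glass stopper, 34 mm across, 32 mm tall; origin at the centre of its underside.
- reader: The fixed reader: a 22 mm column 155 mm from the pointer along the stage's +x, an arm 18 mm wide with its underside 247 mm above the bench, and a dark round clamp 26 mm across (underside at 227 mm) through the arm's end, right above the pointer. Origin: middle of the stage's base plate (170 x 460 mm, 12 mm thick), on the bench.

How it is judged:
On the way, in this order (a step that is already met when the one before it is completed fails the run):
1. every vial stands on the tray, with the carriage at the loading end (x of vial_a in the frame of tray_floor between -0.062 and 0.062 m and y of vial_a in the frame of tray_floor between -0.062 and 0.062 m and z of vial_a in the frame of tray_floor between -0.006 and 0.006 m and angle between each of vial_a, vial_b, vial_c, vial_d's own z axis and vertical below 0.15 rad and x of vial_b in the frame of tray_floor between -0.062 and 0.062 m and y of vial_b in the frame of tray_floor between -0.062 and 0.062 m and z of vial_b in the frame of tray_floor between -0.006 and 0.006 m and x of vial_c in the frame of tray_floor between -0.062 and 0.062 m and y of vial_c in the frame of tray_floor between -0.062 and 0.062 m and z of vial_c in the frame of tray_floor between -0.006 and 0.006 m and x of vial_d in the frame of tray_floor between -0.062 and 0.062 m and y of vial_d in the frame of tray_floor between -0.062 and 0.062 m and z of vial_d in the frame of tray_floor between -0.006 and 0.006 m and value of joint carriage below 0.008 m), for 0.3 s.
2. the carriage is at the reading end (value of joint carriage above 0.212 m), for 0.2 s.
3. the slimmest of the four kinds (24 mm), if present, stands on the tray with its centre within 4 mm of the pointer (seen from above) for 0.5 s (horizontal distance between vial_a and pointer below 0.004 m and x of vial_a in the frame of tray_floor between -0.062 and 0.062 m and y of vial_a in the frame of tray_floor between -0.062 and 0.062 m and z of vial_a in the frame of tray_floor between -0.006 and 0.006 m and angle between vial_a's own z axis and vertical below 0.15 rad), for 0.5 s.
4. the second slimmest of the four kinds (30 mm), if present, stands on the tray with its centre within 4 mm of the pointer (seen from above) for 0.5 s (horizontal distance between vial_b and pointer below 0.004 m and x of vial_b in the frame of tray_floor between -0.062 and 0.062 m and y of vial_b in the frame of tray_floor between -0.062 and 0.062 m and z of vial_b in the frame of tray_floor between -0.006 and 0.006 m and angle between vial_b's own z axis and vertical below 0.15 rad), for 0.5 s.
5. the second widest of the four kinds (36 mm), if present, stands on the tray with its centre within 4 mm of the pointer (seen from above) for 0.5 s (horizontal distance between vial_c and pointer below 0.004 m and x of vial_c in the frame of tray_floor between -0.062 and 0.062 m and y of vial_c in the frame of tray_floor between -0.062 and 0.062 m and z of vial_c in the frame of tray_floor between -0.006 and 0.006 m and angle between vial_c's own z axis and vertical below 0.15 rad), for 0.5 s.
6. the widest of the four kinds (42 mm), if present, stands on the tray with its centre within 4 mm of the pointer (seen from above) for 0.5 s (horizontal distance between vial_d and pointer below 0.004 m and x of vial_d in the frame of tray_floor between -0.062 and 0.062 m and y of vial_d in the frame of tray_floor between -0.062 and 0.062 m and z of vial_d in the frame of tray_floor between -0.006 and 0.006 m and angle between vial_d's own z axis and vertical below 0.15 rad), for 0.5 s.
7. the carriage is back at the loading end (value of joint carriage below 0.008 m), for 0.2 s.
At the end, for the whole second after the job is handed in: The carriage is within 8 mm of its stop at the loading end, and every vial present stands upright (within 0.15 rad) and at rest on the tray floor (centre within 62 mm of the tray's centre in x and y, underside within 6 mm of the floor) (all of step 1 and linear speed of each of vial_a, vial_b, vial_c, vial_d below 0.02 m/s and velocity of joint carriage below 0.01 m/s); the robot touches nothing.
It fails at once if a bystander is moved more than 40 mm (distance of any of bottle1, bottle2, bottle3, jar1, beaker, stopper from where it was at the start of the episode above 0.04 m).
It fails at once if the reader is knocked with more than 8 N (contact force between reader and anything else above 8 N).
Of vial_a, vial_b, vial_c, vial_d only 2 to 4 are there at a start; the rules pass over those that are not, and their reading is None.
At some moment in a run one of vial_a, vial_b, vial_c, vial_d may be knocked a few centimetres aside while the robot is not near it.
It also fails if it takes over 210 s, if anything falls off the work surface, if the arm or the gripper's body presses on something with over 40 N, if the wrist force passes 120 N, or if a joint passes its speed limit or range.

## Robot

A 6-joint arm with a two-finger parallel gripper is mounted at the origin on the work surface. World frame = base frame: x ahead of the robot, y to its left, z up, the work surface at z = 0. Lengths are in m, angles in rad, forces in N, time in s.
With the tool pointing down it reaches from about 0.35 to 0.775 m from the base axis. Payload 7.3 kg.
Tool frame: the origin (TCP) lies between the finger pads; the fingertips stand 17 mm ahead of it and the grasp point (between the pads) lies 2 mm behind it; z points along the fingers, y is the direction in which the jaws open and shut (so a half turn about z gives the same grasp; the last joint's range is limited). The gripper opens to 92 mm and grips with 3 to 60 N. Pads are 19 mm wide; open, the fingers measure 130 mm over their backs; the gripper's body (75 mm by 190 mm) begins 47 mm behind the grasp point.
Start: joints at [-1.277, 0.342, 1.524, -0, 1.275, -0.146], TCP at [0.224, -0.475, 0.244] pointing down, gripper open.
Joint ranges: [-2.53, 2.53], [-0.77, 2.02], [0.04, 2.7], [-1, 4.14], [0.28, 2.66], [-3.11, 3.11]. Speed limits (rad/s): [2.57, 2.57, 3.14, 3.14, 3.14, 3.14].

## Interface

Orientations are given as [roll, pitch, yaw] about the fixed x, y, z axes, in that order (R = Rz(yaw) Ry(pitch) Rx(roll)).
In Python, from cell import sensors, vision, hand_in gives the robot as it stands.
- The arm moves only by the tool step_arm, never from a script. Its argument "series" is a list of rows, each a list of 5 numbers: the opening, from 0 (shut) to 1 (fully open), then the shift along the world's x, y, z each as a share of 25 mm, from -1 to 1, then the turn about the world's z as a share of 0.08 rad, from -1 to 1. A call has 1 to 12 rows; each row shifts and turns the commanded pose from where the row before left it; what a row does not reach is not made up. A row lasts 1/10 s, in which the tool goes at most 50 mm and 8.59 degrees, less where a joint would pass 70% of its speed; a pose out of reach is approached as far as the arm can. A call with a number of a shift or a turn outside -1 to 1 is refused whole. A call with a gripper value outside its range is refused whole. The fingers move at their own pace and stop on an object; "squeeze" is the grip in N (left out, the last holds). Time passes only in rows, so rows that do not move let the fingers close. It gives the time, the measured TCP pose, the force and the opening at its end, in the units of the state.
- sensors.observe(): the state, without advancing time (a new reading comes with each control period).
- vision.read_camera(name): name is "scene" or "top"; returns a dict with "pixels" (400x640x3 uint8, blue, green, red), "range_z" (400x640 float32, m along the optical axis (not along the pixel's ray), 0 where there is no reading), "camera_matrix" (3x3 intrinsics, pixels), "pose" (4x4, takes a point from camera to world coordinates). Camera axes: x right, y down, z forward; pixel columns grow to the right and rows downward; lengths in m; the calibration is good to about 2 mm. A picture is of the moment at which its call begins.
- hand_in(): hands the job in, once; it reports no verdict.
The state is a dict: "time": time; "qpos": joint angles; "qvel": joint speeds; "joint_efforts": joint torques, N m; "tool_pos": TCP position; "tool_rot": TCP orientation; "contact_force": force on the tool from outside, world axes, zero at the start; "torque": the same for the moment, N m; "opening": finger opening in m.
Only numpy, scipy, OpenCV 4.12 (cv2) and the standard library are available. Lean on these libraries where they do the work, as an engineer would, in place of code of your own. Each camera call takes 0.05 s, during which the arm holds its last target.

## Working session

There is one attempt and no reset: what is moved stays moved. The work goes in short steps, Python scripts to look and compute and a tool call to move; the robot and the scene stay as the last step left them, time stands still between calls to the robot, and variables do not carry over. Pictures are saved under pics/ and viewed, and the job is handed in when it is done.

Besides the shell and the picture viewer there is one more tool, called after "Emit:" as a command line: name --pt "numbers of a row" for each row, then --argument value for the rest. step_arm: Moves the arm, as the interface text tells. Its arguments: {"type":"object","properties":{"series":{"type":"array","items":{"type":"array","items":{"type":"number","minimum":-1,"maximum":1}}},"squeeze":{"type":"number"}},"required":["series"]}

```bash
ls; mkdir -p pics; python3 - <<'E'
from cell import sensors, vision
import cv2,pickle
s=sensors.observe();print(s)
for n in("scene","top"):
    c=vision.read_camera(n);cv2.imwrite(f"pics/{n}0.png",c["pixels"]);pickle.dump(c,open(f"{n}0.pkl","wb"));print(n,c["camera_matrix"],c["pose"])
E
```

```text
pics
{'time': 0.0, 'qpos': array([-1.27697938e+00,  3.42703574e-01,  1.52498937e+00,  7.19891210e-06,
        1.27538537e+00, -1.45984337e-01]), 'qvel': array([-0.0001871 , -0.00141328,  0.0005135 ,  0.00211565,  0.00016957,
       -0.00134686]), 'joint_efforts': array([-5.21773145e-04, -4.31248462e+01, -2.44215560e+01,  7.16139749e-02,
        5.58968622e-02, -1.13845317e-04]), 'tool_pos': array([ 0.2234464 , -0.47467187,  0.24306452]), 'tool_rot': array([-3.14012379e+00, -2.22925511e-04,  4.39799015e-01]), 'contact_force': array([ 0.6357847 ,  0.43105877, -0.781224  ]), 'torque': array([-0.01650548, -0.0144605 , -0.03436684]), 'opening': 0.09177758715785359}
scene [[431.48429302   0.         315.1098439 ]
 [  0.         431.48429302 204.37684349]
 [  0.           0.           1.        ]] [[-0.72143649  0.43755019 -0.53673012  1.10545771]
 [ 0.69231616  0.47262832 -0.54527131  0.6264432 ]
 [ 0.01509029 -0.76496556 -0.64389439  0.83511298]
 [ 0.          0.          0.          1.        ]]
top [[464.34856951   0.         326.17492259]
 [  0.         464.34856951 198.91753035]
 [  0.           0.           1.        ]] [[ 0.01093931 -0.99661398  0.08149181  0.39430739]
 [-0.9998444  -0.00977402  0.01468473  0.01325836]
 [-0.01383851 -0.08163977 -0.99656582  1.62756978]
 [ 0.          0.          0.          1.        ]]
```

View pics/scene0.png

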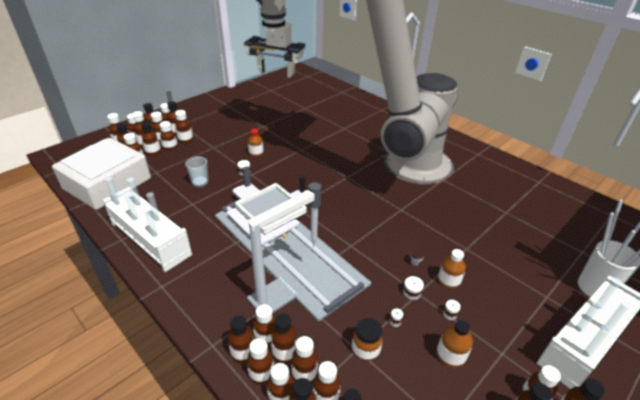

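View pics/top0.png

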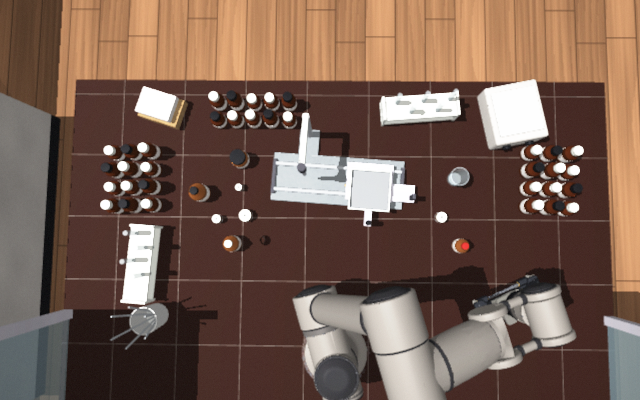

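The scene shows the stage mid-table with the carriage at the right-hand (-y) end. Vial candidates in the top view are at about (238,187), (216,218), (245,215) and (441,217). I'll enlarge those areas.

```bash
cat > h.py <<'E'
import numpy as np,cv2,pickle
from cell import sensors,vision
def cam(n,save=None):
    c=vision.read_camera(n)
    if save: cv2.imwrite(f"pics/{save}.png",c["pixels"])
    return c
def ray(c,u,v):
    K=c["camera_matrix"];P=c["pose"]
    d=P[:3,:3]@np.array([(u-K[0,2])/K[0,0],(v-K[1,2])/K[1,1],1.]);return P[:3,3],d
def at(c,u,v,z):
    o,d=ray(c,u,v);return o+d*(z-o[2])/d[2]
def proj(c,p):
    P=c["pose"];q=P[:3,:3].T@(np.array(p)-P[:3,3]);q=c["camera_matrix"]@q;return q[:2]/q[2]
def cloud(c):
    K=c["camera_matrix"];P=c["pose"];z=c["range_z"];h,w=z.shape
    u,v=np.meshgrid(np.arange(w),np.arange(h))
    X=np.stack([(u-K[0,2])/K[0,0]*z,(v-K[1,2])/K[1,1]*z,z],-1)
    return X@P[:3,:3].T+P[:3,3]
def crop(c,u0,v0,u1,v1,f,name):
    cv2.imwrite(f"pics/{name}.png",cv2.resize(c["pixels"][v0:v1,u0:u1],None,fx=f,fy=f,interpolation=cv2.INTER_CUBIC))
E
python3 - <<'E'
from h import *
c=pickle.load(open("top0.pkl","rb"));s=pickle.load(open("scene0.pkl","rb"))
crop(c,180,140,280,260,5,"c1"); crop(c,260,100,480,260,3.5,"c2")
for u,v in((238,187),(216,218),(245,215),(441,217),(263,240)):
    p=at(c,u,v,.034);print(p,cloud(c)[v,u],proj(s,p))
E
```

```text
[0.56299663 0.34229842 0.034     ] [0.56308153 0.34246402 0.03319797] [396.99260429 312.55929913]
[0.45497186 0.41541554 0.034     ] [0.45493376 0.41516295 0.03500092] [452.07805539 304.9645771 ]
[0.46633519 0.31557075 0.034     ] [0.46642302 0.31593942 0.03205662] [413.19666143 282.52251775]
[ 0.46640669 -0.35677505  0.034     ] [ 0.46641214 -0.35680303  0.03387953] [243.42456847 163.70457986]
[0.38131229 0.25159966 0.034     ] [0.38104821 0.25644299 0.00161708] [412.70917222 250.60811895]
```

View pics/c1.png

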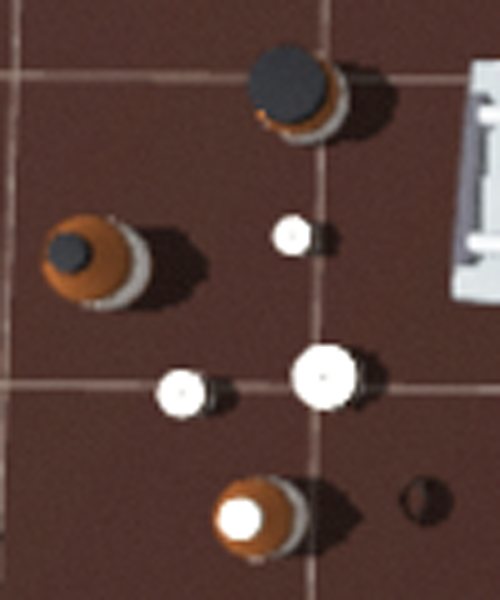

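View pics/c2.png

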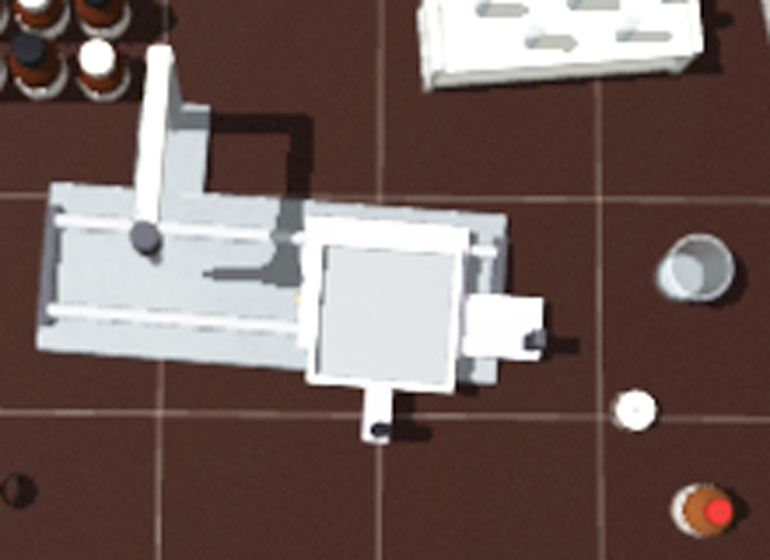

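```bash
python3 - <<'E'
from h import *
c=pickle.load(open("top0.pkl","rb"));s=pickle.load(open("scene0.pkl","rb"))
im=c["pixels"].astype(float)
for u,v in((238,187),(216,218),(245,215),(441,217)):
    w=im[v-11:v+12,u-11:u+12].min(2); W=np.clip((w-60)/(235-60),0,1)
    # only connected bright
    n,l,st,ce=cv2.connectedComponentsWithStats((w>110).astype(np.uint8)); k=l[11,11]
    m=cv2.dilate((l==k).astype(np.uint8),np.ones((3,3)))
    W=W*m; yy,xx=np.mgrid[v-11:v+12,u-11:u+12]
    cu,cv_=(W*xx).sum()/W.sum(),(W*yy).sum()/W.sum()
    p=at(c,cu,cv_,.034); q=proj(s,p)
    print(cu,cv_,"diam mm",2*np.sqrt(W.sum()/np.pi)*(1.594/464)*1000,p,q)
P=cloud(c)
# rim & base plate heights
Z=P[...,2]
m=(np.abs(Z-.064)<.003); m[:, :330]=0; m[:,420:]=0; m[:150]=0;m[230:]=0
print(m.sum()); pts=P[m][:,:2].astype(np.float32); r=cv2.minAreaRect(pts);print("rim",r)
f=np.abs(Z-.052)<.003; f[:, :340]=0; f[:,400:]=0; f[:160]=0;f[215:]=0
pts=P[f][:,:2].astype(np.float32); print("floor",f.sum(),cv2.minAreaRect(pts),pts.mean(0))
b=np.abs(Z-.012)<.004; b[:,:265]=0;b[:,410:]=0;b[:140]=0;b[215:]=0
pts=P[b][:,:2].astype(np.float32); print("base",b.sum(),cv2.minAreaRect(pts))
for nm,z in(("knob/lug",.1065),("clamp",.25)):
    k=np.abs(Z-z)<.004;k[:,:265]=0;k[:,430:]=0;k[:90]=0;k[235:]=0
    n,l,st,ce=cv2.connectedComponentsWithStats(k.astype(np.uint8))
    for i in range(1,n): print(nm,st[i],ce[i],P[l==i].mean(0))
crop(s,210,140,390,320,4,"s1")
E
```

```text
237.9563154052081 186.6662204916038 diam mm 26.563753403298392 [0.56415624 0.34248074 0.034     ] [396.73521517 312.90698789]
215.7492955541641 218.19333124608642 diam mm 33.12102916129295 [0.45429735 0.41626146 0.034     ] [452.56405855 305.0208521 ]
244.3894210211237 214.8911314461643 diam mm 44.81096991620172 [0.46668839 0.31768726 0.034     ] [413.8335394  283.10994285]
440.92607214320475 216.73262668325128 diam mm 39.84616883241228 [ 0.46731909 -0.35653139  0.034     ] [243.2410671  163.84559976]
162
rim ((0.5533691048622131, -0.14383603632450104), (0.20756174623966217, 0.14460648596286774), 87.19011688232422)
floor 929 ((0.5484082698822021, -0.10818542540073395), (0.13546037673950195, 0.14962664246559143), 86.4291763305664) [ 0.5564112  -0.11097255]
base 2562 ((0.6051635146141052, 0.0008654296398162842), (0.2621096074581146, 0.5072289109230042), 0.566609799861908)
knob/lug [266  92   8   9  29] [269.10344828  95.89655172] [0.8639293  0.23109513 0.10495271]
knob/lug [286  93   2   3   3] [286.33333333  94.        ] [0.8699941  0.17301569 0.10758256]
knob/lug [283  95   1   1   1
[... 1123 characters left out ...]
   1] [308. 131.] [0.74548046 0.09879254 0.10405121]
knob/lug [413 193   4   6  13] [414.15384615 194.69230769] [ 0.53533873 -0.25266217  0.1074678 ]
knob/lug [367 220   4   5  12] [368.16666667 221.66666667] [ 0.4454051  -0.10245069  0.10656403]
clamp [308 125   1   2   2] [308.  125.5] [0.72822625 0.09072869 0.25192151]
clamp [307 138   1   1   1] [307. 138.] [0.68975437 0.09313063 0.25306698]
clamp [306 150   1   1   1] [306. 150.] [0.65329496 0.09562392 0.25280505]
clamp [305 162   1   2   2] [305.  162.5] [0.61568781 0.09817026 0.25117102]
clamp [306 168   1   1   1] [306. 168.] [0.59943489 0.09506868 0.24886557]
clamp [305 170   1   1   1] [305. 170.] [0.59343032 0.09800837 0.2483973 ]
```

View pics/s1.png

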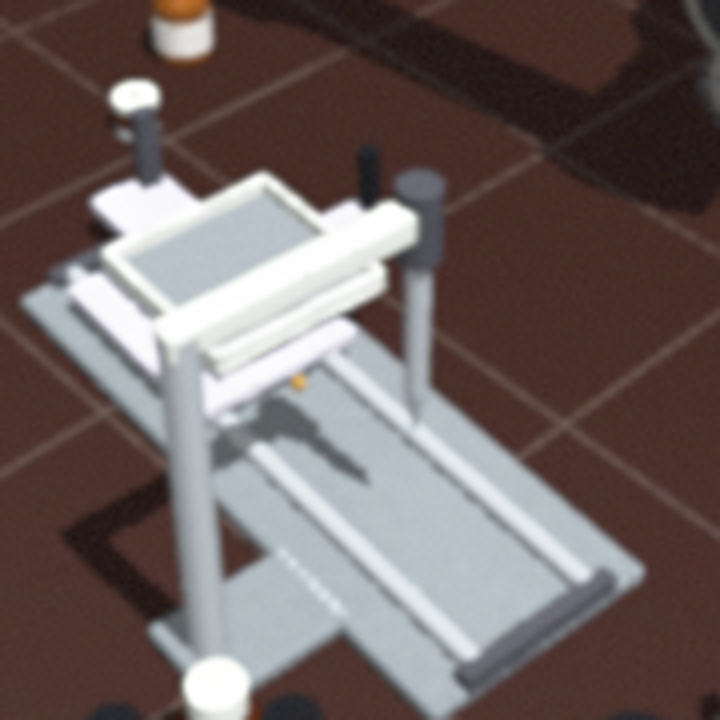

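```bash
python3 - <<'E'
from h import *
c=pickle.load(open("top0.pkl","rb"));s=pickle.load(open("scene0.pkl","rb"))
def C2(u,v,z): return at(c,260+(u+.5)/3.5-.5,100+(v+.5)/3.5-.5,z)
pl=[C2(u,v,.012)[:2] for u,v in((50,183),(507,214),(497,384),(37,348))]
pl=np.array(pl);print(pl, np.linalg.norm(np.roll(pl,-1,0)-pl,axis=1),pl.mean(0))
e=np.concatenate([(pl[0]-pl[1])[None],(pl[3]-pl[2])[None]]);print(np.arctan2(-e[:,0],e[:,1]))
ri=np.array([C2(u,v,.064)[:2] for u,v in((305,219),(468,235),(455,393),(305,381))]);print("rim",ri,np.linalg.norm(np.roll(ri,-1,0)-ri,axis=1),ri.mean(0))
print("knob",C2(379,430,.107),"lug",C2(535,340,.106),"clamp",C2(145,238,.26),"clamp247",C2(145,238,.27))
def S1(u,v,z): return at(s,210+(u+.5)/4-.5,140+(v+.5)/4-.5,z)
print("ptr",S1(417,418,.094))
print("S knob",S1(369,152,.107),"lug",S1(145,112,.106), "clampTop",S1(420,183,.26))
rs=np.array([S1(u,v,.064)[:2] for u,v in((265,172),(102,250),(220,366),(386,280))]);print("rimS",rs,rs.mean(0))
E
```

```text
[[ 0.69083562  0.2231097 ]
 [ 0.6632628  -0.23613461]
 [ 0.49257282 -0.22574552]
 [ 0.52395755  0.23276022]] [0.46007129 0.17100585 0.45957863 0.16715688] [ 0.5926572  -0.00150255]
[-0.05996757 -0.06834341]
rim [[ 0.64800717 -0.03238688]
 [ 0.63372454 -0.19034832]
 [ 0.48033645 -0.17774505]
 [ 0.4904367  -0.03354007]] [0.15860582 0.153905   0.14455826 0.15757469] [ 0.56312622 -0.10850508]
knob [ 0.44266011 -0.10164895  0.107     ] lug [ 0.52852504 -0.24747646  0.106     ] clamp [0.59871954 0.10909047 0.26      ] clamp247 [0.59722483 0.10838972 0.27      ]
ptr [0.59261826 0.10389824 0.094     ]
S knob [ 0.44467587 -0.10030322  0.107     ] lug [ 0.53055897 -0.24751814  0.106     ] clampTop [0.58221327 0.09219593 0.26      ]
rimS [[ 0.47862199 -0.17688451]
 [ 0.61920149 -0.18471203]
 [ 0.63239025 -0.03774402]
 [ 0.49614815 -0.02717734]] [ 0.55659047 -0.10662948]
```

All four vials are present: a (0.564,0.342), b (0.454,0.416), d (0.467,0.318), c (0.467,-0.357). The stage yaw is about -0.064 and the tray centre about (0.555,-0.108). I'll start with vial c.

Emit:
step_arm --pt "0.7 0.975 0.47 -0.17 0.75" --pt "0.7 0.975 0.47 -0.17 0" --pt "0.7 0.975 0.47 -0.17 0" --pt "0.7 0.975 0.47 -0.17 0" --pt "0.7 0.975 0.47 -0.17 0" --pt "0.7 0.975 0.47 -0.17 0" --pt "0.7 0.975 0.47 -0.17 0" --pt "0.7 0.975 0.47 -0.17 0" --pt "0.7 0.975 0.47 -0.17 0" --pt "0.7 0.975 0.47 -0.17 0" --pt "0.7 0 0 0 0" --squeeze 15

```text
time: 1.2
tool_pos: [0.4693, -0.3556, 0.2]
tool_rot: [-3.14, -0.0, 0.503]
contact_force: [0.1, 0.1, -0.2]
opening: 0.0641
```

Emit:
step_arm --pt "0.7 -0.08 -0.03 -0.95 0" --pt "0.7 0 0 -0.95 0" --pt "0.7 0 0 -0.95 0" --pt "0.7 0 0 -0.95 0" --pt "0.7 0 0 -0.95 0" --pt "0.7 0 0 -0.95 0" --pt "0.7 0 0 -0.94 0" --pt "0.7 0 0 0 0" --pt "0.3 0 0 0 0" --pt "0.2 0 0 0 0" --pt "0.1 0 0 0 0" --pt "0.1 0 0 0 0"

```text
time: 2.4
tool_pos: [0.4657, -0.3587, 0.0363]
tool_rot: [3.14, -0.0, 0.5]
contact_force: [-0.1, 0.5, 1.2]
opening: 0.0369
```

```bash
python3 - <<'E'
from h import *
s=cam("scene");c=cam("top")
crop(s,170,90,320,210,5,"s2");crop(c,200,140,500,270,2.6,"c3");pickle.dump(c,open("top1.pkl","wb"));pickle.dump(s,open("scene1.pkl","wb"))
print(sensors.observe())
E
```

```text
{'time': 2.5, 'qpos': array([-7.86625452e-01,  6.83556030e-01,  1.57932561e+00, -1.27642763e-04,
        8.76888446e-01,  2.84340670e-01]), 'qvel': array([-0.0010599 ,  0.00012176,  0.00039141, -0.00090413, -0.00012608,
       -0.00053851]), 'joint_efforts': array([ 1.02295785e-01, -5.10244238e+01, -1.75077564e+01,  1.28248176e-01,
       -1.54323368e-01, -6.24299384e-03]), 'tool_pos': array([ 0.46568398, -0.35869151,  0.03625182]), 'tool_rot': array([ 3.13981571e+00, -4.16944209e-04,  4.99912119e-01]), 'contact_force': array([-1.12684449e-01,  3.37419233e-03,  4.01171559e+00]), 'torque': array([ 0.06400399,  0.02047999, -0.03135257]), 'opening': 0.03557418280304549}
```

View pics/s2.png

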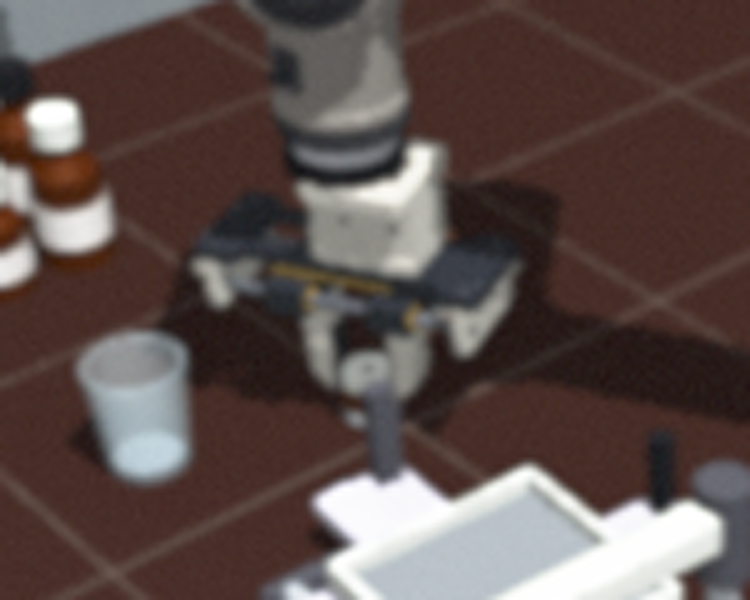

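View pics/c3.png

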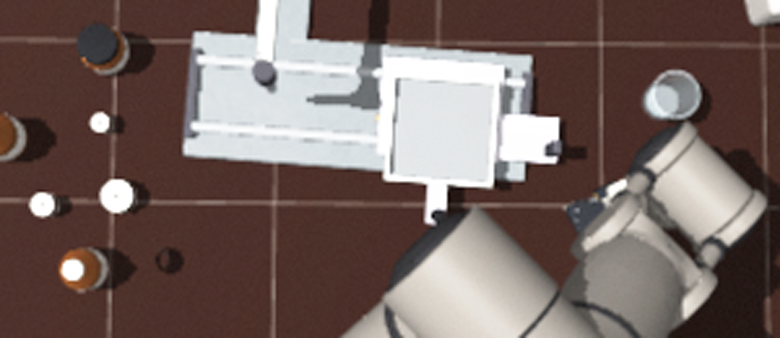

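Opening 35.6 mm confirms vial c (36 mm). Lift it and carry it above the tray's (+x,-y) corner.

Emit:
step_arm --pt "0.1 0 0 0.6 0" --pt "0.1 0 0 1 0" --pt "0.1 0 0 1 0" --pt "0.1 0 0 1 0" --pt "0.1 0 0 1 0" --pt "0.1 0 0 1 0" --pt "0.1 0 0 0.3 0" --pt "0.1 0 0 0 0"

```text
time: 3.3
tool_pos: [0.4656, -0.3585, 0.1836]
tool_rot: [3.139, -0.001, 0.5]
contact_force: [-0.4, 0.5, -1.3]
opening: 0.0354
```

Emit:
step_arm --pt "0.1 0.525 0.97 0 0.92" --pt "0.1 0.525 0.97 0 0.92" --pt "0.1 0.525 0.97 0 0.92" --pt "0.1 0.525 0.97 0 0" --pt "0.1 0.525 0.97 0 0" --pt "0.1 0.525 0.97 0 0" --pt "0.1 0.525 0.97 0 0" --pt "0.1 0.525 0.97 0 0" --pt "0.1 0.525 0.97 0 0" --pt "0.1 0 0 0 0" --pt "0.1 0 0 0 0"

```text
time: 4.4
tool_pos: [0.5828, -0.1395, 0.181]
tool_rot: [-3.139, 0.002, 0.722]
contact_force: [0.5, -0.9, -1.3]
opening: 0.035
```

```bash
python3 - <<'E'
from h import *
s=cam("scene")
crop(s,200,90,350,210,5,"s3");print(sensors.observe()['tool_pos'],sensors.observe()['opening'])
E
```

```text
[ 0.58268255 -0.14022391  0.18134073] 0.0353968316729917
```

View pics/s3.png

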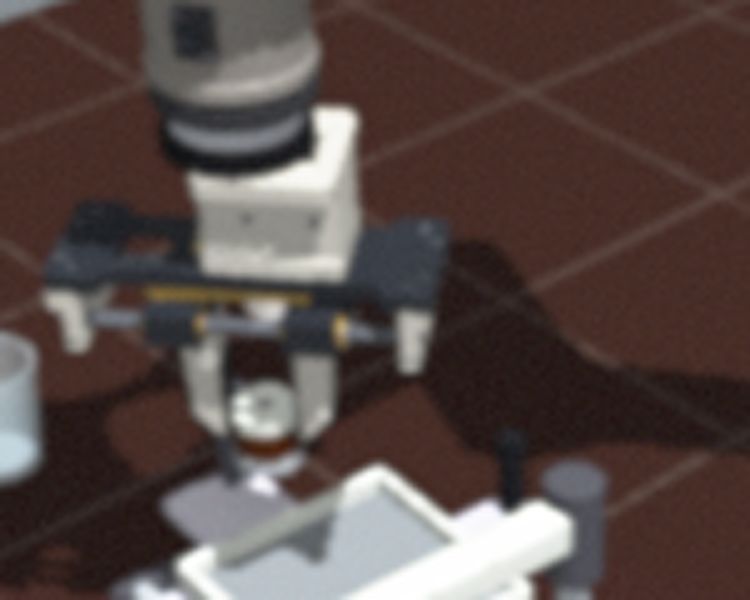

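Emit:
step_arm --pt "0.1 0.05 -0.03 -0.8 0" --pt "0.1 0 0 -0.8 0" --pt "0.1 0 0 -0.8 0" --pt "0.1 0 0 -0.8 0" --pt "0.1 0 0 -0.3 0" --pt "0.1 0 0 -0.1 0" --pt "0.1 0 0 0 0" --pt "0.1 0 0 0 0"

```text
time: 5.25
tool_pos: [0.5852, -0.1413, 0.0937]
tool_rot: [3.14, -0.001, 0.72]
contact_force: [0.3, -0.2, -0.8]
opening: 0.0352
```

Emit:
step_arm --pt "0.1 0 0 -0.12 0" --pt "0.1 0 0 -0.08 0" --pt "0.1 0 0 0 0" --pt "0.1 0 0 0 0"

```text
time: 5.65
tool_pos: [0.585, -0.1409, 0.0882]
tool_rot: [3.141, -0.0, 0.721]
contact_force: [0.1, 0.3, 1.5]
opening: 0.0357
```

Emit:
step_arm --pt "0.55 0 0 0 0" --pt "0.55 0 0 0 0" --pt "0.55 0 0 0 0" --pt "0.55 0 0 0.5 0" --pt "0.55 0 0 1 0" --pt "0.55 0 0 1 0" --pt "0.55 0 0 1 0" --pt "0.55 0 0 1 0" --pt "0.55 0 0 0 0"

```text
time: 6.55
tool_pos: [0.5865, -0.1414, 0.2051]
tool_rot: [3.134, -0.004, 0.721]
contact_force: [-0.1, 0.3, 0.1]
opening: 0.0509
```

```bash
python3 - <<'E'
from h import *
s=cam("scene");c=cam("top")
crop(s,200,100,350,220,5,"s4");crop(c,200,140,500,270,2.6,"c4");print(sensors.observe()['tool_pos'])
E
```

```text
[ 0.58475141 -0.14086365  0.20105948]
```

View pics/s4.png

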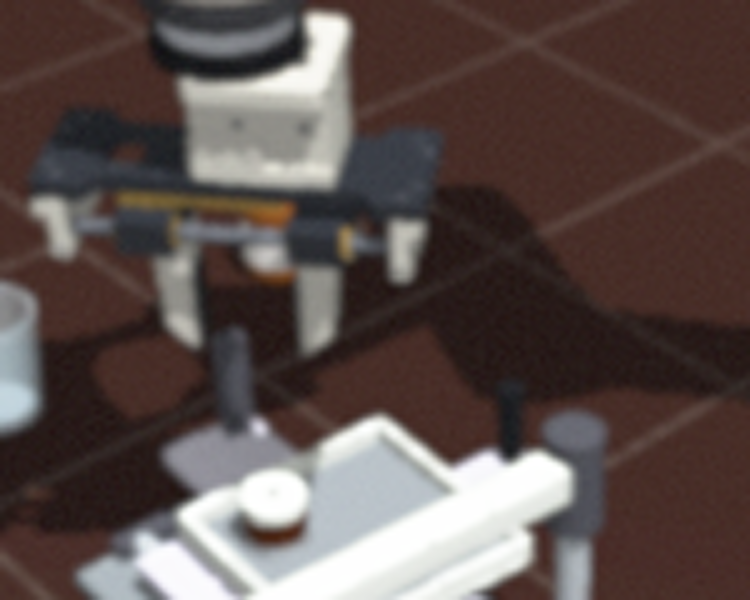

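View pics/c4.png

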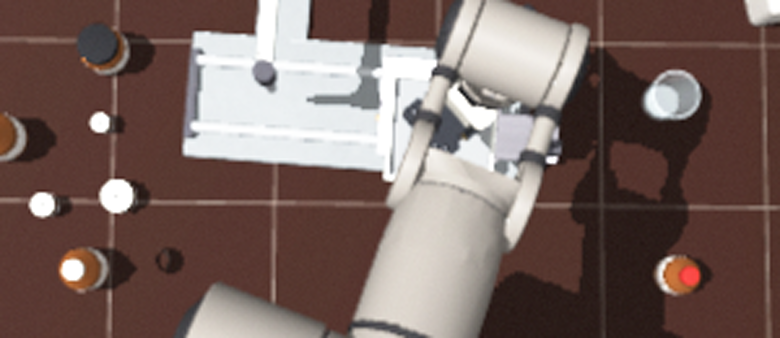

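Emit:
step_arm --pt "0.6 -1 0.3 0 -0.75" --pt "0.6 -1 0.3 0 -0.75" --pt "0.6 -1 0.5 0 0" --pt "0.6 -1 0.7 0 0" --pt "0.6 -1 0.9 0 0" --pt "0.6 -0.6 1 0 0" --pt "0.6 0 1 0 0" --pt "0.6 0 1 0 0" --pt "0.6 0 1 0 0" --pt "0.6 0 1 0 0" --pt "0.6 0 1 0 0" --pt "0.6 0 1 0 0"

```text
time: 7.85
tool_pos: [0.4438, 0.1027, 0.1992]
tool_rot: [-3.14, 0.002, 0.601]
contact_force: [0.3, 0.4, 0.5]
opening: 0.0551
```

Emit:
step_arm --pt "0.6 0 1 0 0" --pt "0.6 0 1 0 0" --pt "0.6 0 1 0 0" --pt "0.6 0 1 0 0" --pt "0.6 0 1 0 0" --pt "0.6 0 1 0 0" --pt "0.6 0.2 1 0 0" --pt "0.6 0.2 1 0 0" --pt "0.6 0.1 1 0 0" --pt "0.6 0 1 0 0" --pt "0.6 0 0.5 0 0" --pt "0.6 0 0 0 0"

```text
time: 9.05
tool_pos: [0.4565, 0.365, 0.1991]
tool_rot: [-3.142, 0.002, 0.602]
contact_force: [0.4, -1.2, -0.1]
opening: 0.0552
```

Emit:
step_arm --pt "0.6 -0.09 1 0 0" --pt "0.6 0 1 0 0" --pt "0.6 0 0.05 0 0" --pt "0.6 0 0 0 0"

```text
time: 9.45
tool_pos: [0.4548, 0.4145, 0.1997]
tool_rot: [3.141, 0.001, 0.601]
contact_force: [-0.3, 0.5, -0.3]
opening: 0.0546
```

```bash
python3 - <<'E'
from h import *
s=cam("scene")
crop(s,370,210,520,330,5,"s5");print(sensors.observe()['tool_pos'])
s0=pickle.load(open("scene0.pkl","rb"));crop(s0,370,210,520,330,5,"s5_0")
E
```

```text
[0.45491933 0.41413104 0.19984964]
```

View pics/s5.png

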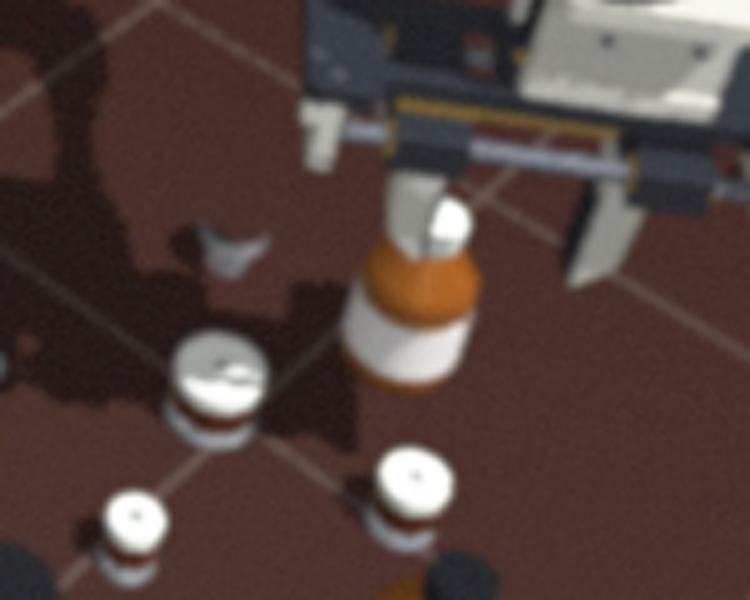

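View pics/s5_0.png

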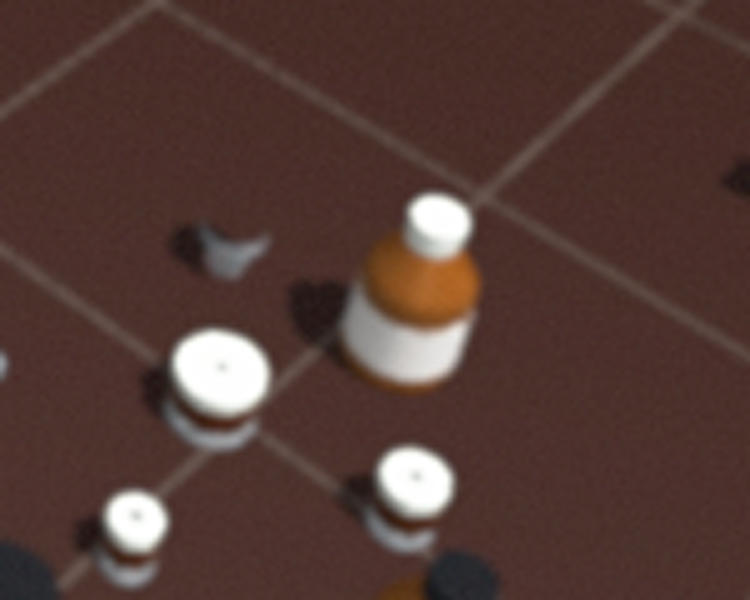

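Nothing has moved (b's dot is at (453,305) in the scene image). Descending on b.

Emit:
step_arm --pt "0.6 -0.02 0.08 -0.95 0" --pt "0.6 0 0 -0.95 0" --pt "0.6 0 0 -0.95 0" --pt "0.6 0 0 -0.95 0" --pt "0.6 0 0 -0.95 0" --pt "0.6 0 0 -0.95 0" --pt "0.6 0 0 -0.94 0" --pt "0.6 0 0 0 0" --pt "0.2 0 0 0 0" --pt "0.1 0 0 0 0" --pt "0.1 0 0 0 0" --pt "0.1 0 0 0 0"

```text
time: 10.7
tool_pos: [0.455, 0.4178, 0.0355]
tool_rot: [3.141, -0.002, 0.601]
contact_force: [0.4, -1.8, 4.1]
opening: 0.0294
```

Emit:
step_arm --pt "0.1 0 0 0 0" --pt "0.1 0 0 0.6 0" --pt "0.1 0 0 1 0" --pt "0.1 0 0 1 0" --pt "0.1 0 0 1 0" --pt "0.1 0 0 1 0" --pt "0.1 0 0 1 0" --pt "0.1 0 0 0.8 0" --pt "0.1 0 0 0 0"

```text
time: 11.6
tool_pos: [0.4555, 0.4184, 0.1982]
tool_rot: [-3.141, -0.007, 0.601]
contact_force: [0.6, 0.1, -0.5]
opening: 0.0295
```

```bash
python3 - <<'E'
from h import *
s=cam("scene")
crop(s,370,170,520,330,4,"s6");print(sensors.observe()['tool_pos'])
E
```

```text
[0.45476769 0.41783938 0.19593834]
```

View pics/s6.png

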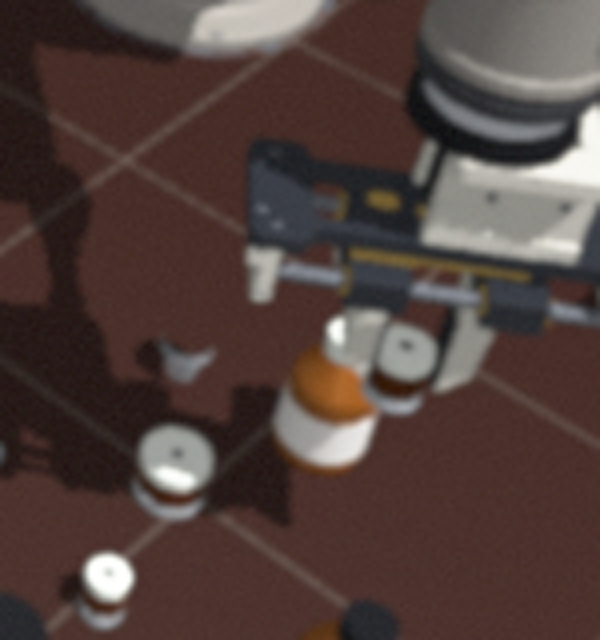

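Emit:
step_arm --pt "0.1 -0.4 -1 0 0.75" --pt "0.1 0 -1 0 0.75" --pt "0.1 0 -1 0 0" --pt "0.1 0 -1 0 0" --pt "0.1 0 -1 0 0" --pt "0.1 0 -1 0 0" --pt "0.1 0 -1 0 0" --pt "0.1 0 -1 0 0" --pt "0.1 0 -1 0 0" --pt "0.1 0 -1 0 0" --pt "0.1 0 -1 0 0" --pt "0.1 0 -1 0 0"

```text
time: 12.85
tool_pos: [0.4434, 0.1164, 0.193]
tool_rot: [-3.14, 0.002, 0.721]
contact_force: [0.6, -0.3, -1.0]
opening: 0.0296
```

Emit:
step_arm --pt "0.1 0 -1 0 0" --pt "0.1 0 -1 0 0" --pt "0.1 0 -1 0 0" --pt "0.1 0.5 -1 0 0" --pt "0.1 0.8 -1 0 0" --pt "0.1 0.9 -1 0 0" --pt "0.1 0.9 -1 0 0" --pt "0.1 0.1 -0.7 0 0" --pt "0.1 0 0 0 0" --pt "0.1 0 0 0 0"

```text
time: 13.85
tool_pos: [0.5235, -0.0747, 0.193]
tool_rot: [-3.139, 0.001, 0.72]
contact_force: [0.6, -0.1, -0.8]
opening: 0.0295
```

Emit:
step_arm --pt "0.1 0.08 0 -0.9 0" --pt "0.1 0 0 -0.9 0" --pt "0.1 0 0 -0.9 0" --pt "0.1 0 0 -0.9 0" --pt "0.1 0 0 -0.4 0" --pt "0.1 0 0 -0.15 0" --pt "0.1 0 0 -0.06 0" --pt "0.1 0 0 0 0" --pt "0.1 0 0 0 0"

```text
time: 14.75
tool_pos: [0.5269, -0.0751, 0.0899]
tool_rot: [3.14, -0.001, 0.721]
contact_force: [0.5, 0.1, -1.5]
opening: 0.0298
```

Emit:
step_arm --pt "0.1 0 0 -0.08 0" --pt "0.1 0 0 -0.04 0" --pt "0.1 0 0 0 0" --pt "0.1 0 0 0 0"

```text
time: 15.15
tool_pos: [0.5274, -0.0753, 0.0873]
tool_rot: [3.139, -0.002, 0.72]
contact_force: [0.2, 0.1, 6.3]
opening: 0.0294
```

Emit:
step_arm --pt "0.5 0 0 0 0" --pt "0.5 0 0 0 0" --pt "0.5 0 0 0 0" --pt "0.5 0 0 0.6 0" --pt "0.5 0 0 1 0" --pt "0.5 0 0 1 0" --pt "0.5 0 0 1 0" --pt "0.5 0 0 1 0" --pt "0.5 -1 0.3 0 -1" --pt "0.7 -1 0.5 0 -1" --pt "0.75 -1 1 0 -1" --pt "0.75 -0.3 1 0 -1"

```text
time: 16.35
tool_pos: [0.4415, -0.0045, 0.2008]
tool_rot: [-3.141, 0.002, 0.396]
contact_force: [0.2, -0.0, 0.0]
opening: 0.0653
```

Emit:
step_arm --pt "0.75 0 1 0 -1" --pt "0.75 0 1 0 -1" --pt "0.75 0 1 0 -1" --pt "0.75 0 1 0 -1" --pt "0.75 0 1 0 -1" --pt "0.75 0 1 0 -1" --pt "0.75 0 1 0 -1" --pt "0.75 0.2 1 0 -1" --pt "0.75 0.2 1 0 -1" --pt "0.75 0.3 1 0 -1" --pt "0.75 0.2 1 0 -1" --pt "0.75 0 1 0 -1"

```text
time: 17.55
tool_pos: [0.4668, 0.2959, 0.2007]
tool_rot: [3.141, 0.0, -0.563]
contact_force: [0.7, -0.3, 0.7]
opening: 0.0688
```

```bash
python3 - <<'E'
from h import *
s=cam("scene");c=cam("top")
crop(s,200,130,350,240,5,"s7");crop(s,350,200,500,330,5,"s8");crop(c,200,140,500,270,2.6,"c7");print(sensors.observe()['tool_pos'],sensors.observe()['tool_rot'])
E
```

```text
[0.46609595 0.29727848 0.20047431] [-3.14137331e+00  7.24504293e-04 -5.58470158e-01]
```

View pics/s7.png

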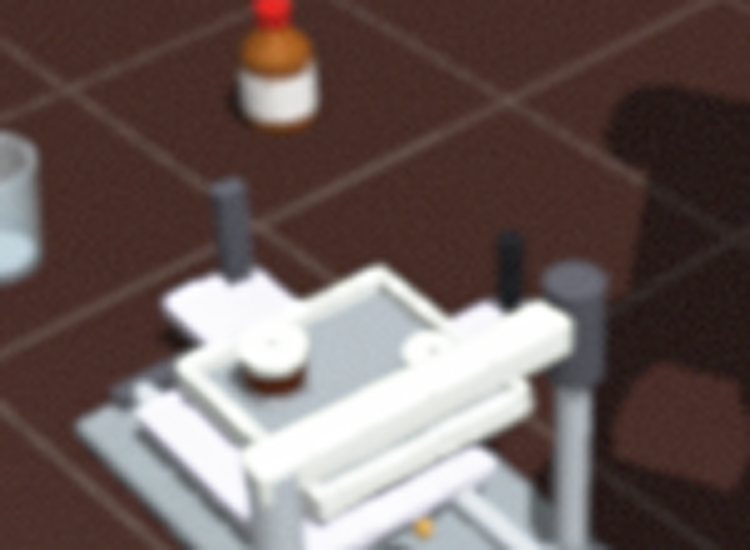

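View pics/s8.png

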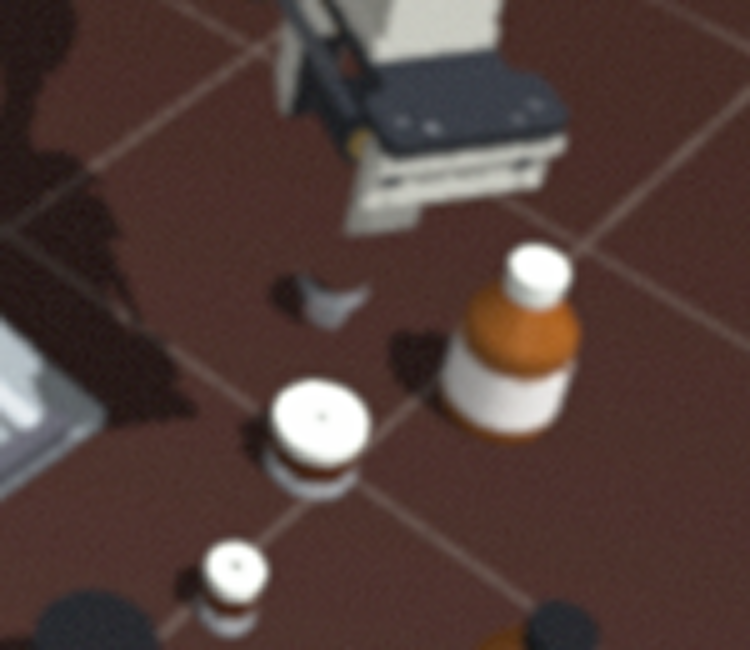

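View pics/c7.png

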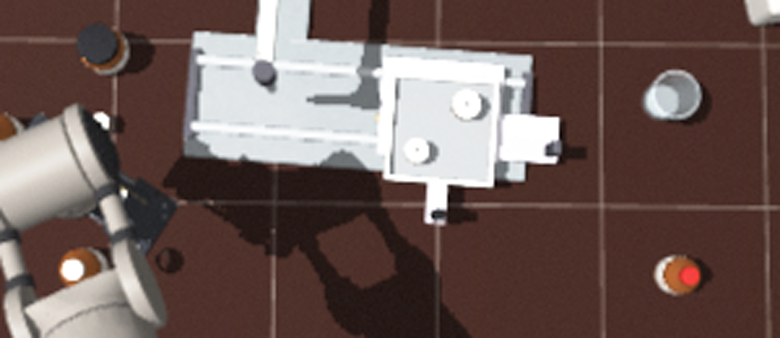

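Vials b and c stand in opposite corners of the tray; d's dot is at (414,283), unmoved. Descend on d.

Emit:
step_arm --pt "0.75 0.02 0.82 0 -1" --pt "0.75 0 0 0 -1" --pt "0.75 0 0 -0.5 -1" --pt "0.75 0 0 -1 0" --pt "0.75 0 0 -1 0" --pt "0.75 0 0 -1 0" --pt "0.75 0 0 -1 0" --pt "0.75 0 0 -1 0" --pt "0.75 0 0 -0.6 0" --pt "0.75 0 0 -0.5 0" --pt "0.75 0 0 0 0" --pt "0.75 0 0 0 0"

```text
time: 18.85
tool_pos: [0.4672, 0.3153, 0.0364]
tool_rot: [-3.141, -0.0, -0.799]
contact_force: [0.3, -0.2, 0.6]
opening: 0.0691
```

Emit:
step_arm --pt "0.4 0 0 0 0" --pt "0.3 0 0 0 0" --pt "0.2 0 0 0 0" --pt "0.2 0 0 0 0" --pt "0.2 0 0 0 0"

```text
time: 19.35
tool_pos: [0.4671, 0.3156, 0.0364]
tool_rot: [-3.141, -0.0, -0.799]
contact_force: [0.1, 0.4, 3.5]
opening: 0.0412
```

Emit:
step_arm --pt "0.2 0 0 0.6 0" --pt "0.2 0 0 1 0" --pt "0.2 0 0 1 0" --pt "0.2 0 0 1 0" --pt "0.2 0 0 1 0" --pt "0.2 0 0 1 0" --pt "0.2 0 0 0.7 0" --pt "0.2 -0.4 -1 0 -0.6" --pt "0.2 -0.4 -1 0 0" --pt "0.2 0 -1 0 0" --pt "0.2 0 -1 0 0" --pt "0.2 0 -1 0 0"

```text
time: 20.55
tool_pos: [0.4464, 0.1895, 0.1933]
tool_rot: [3.141, 0.0, -0.847]
contact_force: [0.7, -0.5, 0.5]
opening: 0.0415
```

Emit:
step_arm --pt "0.2 0 -1 0 0" --pt "0.2 0 -1 0 0" --pt "0.2 0 -1 0 0" --pt "0.2 0 -1 0 0" --pt "0.2 0 -1 0 0" --pt "0.2 0 -1 0 0" --pt "0.2 0 -1 0 0" --pt "0.2 0.4 -1 0 0" --pt "0.2 0.6 -1 0 0" --pt "0.2 0.7 -1 0 0" --pt "0.2 0.7 -1 0 0" --pt "0.2 0.6 -1 0 0"

```text
time: 21.75
tool_pos: [0.5224, -0.1106, 0.1933]
tool_rot: [3.141, 0.0, -0.847]
contact_force: [0.7, 0.6, -1.6]
opening: 0.0415
```

Emit:
step_arm --pt "0.2 0 -1 0 0" --pt "0.2 0 0 0 0" --pt "0.2 0 0 0 0"

```text
time: 22.05
tool_pos: [0.5215, -0.1346, 0.193]
tool_rot: [3.141, 0.001, -0.849]
contact_force: [0.7, -0.2, -1.0]
opening: 0.0411
```

Emit:
step_arm --pt "0.2 0.04 -0.1 -0.9 0" --pt "0.2 0 0 -0.9 0" --pt "0.2 0 0 -0.9 0" --pt "0.2 0 0 -0.9 0" --pt "0.2 0 0 -0.4 0" --pt "0.2 0 0 -0.15 0" --pt "0.2 0 0 -0.06 0" --pt "0.2 0 0 -0.04 0" --pt "0.2 0 0 0 0" --pt "0.2 0 0 0 0"

```text
time: 23.05
tool_pos: [0.5236, -0.1372, 0.0883]
tool_rot: [-3.141, -0.002, -0.847]
contact_force: [-0.7, 0.8, 4.7]
opening: 0.0413
```

Emit:
step_arm --pt "0.58 0 0 0 0" --pt "0.58 0 0 0 0" --pt "0.58 0 0 0 0" --pt "0.58 0 0 0.6 0" --pt "0.58 0 0 1 0" --pt "0.58 0 0 1 0" --pt "0.58 0 0 1 0" --pt "0.58 0 0 1 0" --pt "0.58 -1 0.3 0 0" --pt "0.58 -1 0.6 0 0" --pt "0.58 -1 1 0 0" --pt "0.58 0 1 0 0"

```text
time: 24.25
tool_pos: [0.4451, -0.0638, 0.2021]
tool_rot: [3.14, 0.002, -0.849]
contact_force: [-0.5, -0.4, 0.5]
opening: 0.0532
```

Emit:
step_arm --pt "0.55 0 1 0 0" --pt "0.55 0 1 0 0" --pt "0.55 0 1 0 0" --pt "0.55 0 1 0 0" --pt "0.55 0 1 0 0" --pt "0.55 0 1 0 0" --pt "0.55 0 1 0 0" --pt "0.55 0 1 0 0" --pt "0.55 0.5 1 0 0" --pt "0.55 1 1 0 0" --pt "0.55 1 0.7 0 0" --pt "0.55 0 0 0 0"

```text
time: 25.45
tool_pos: [0.5125, 0.2047, 0.2017]
tool_rot: [-3.14, -0.0, -0.846]
contact_force: [1.6, -0.2, -0.6]
opening: 0.0507
```

```bash
python3 - <<'E'
from h import *
s=cam("scene");c=cam("top")
crop(s,200,130,350,240,5,"s9");crop(s,350,200,500,330,5,"s10");crop(c,200,140,500,270,2.6,"c9");print(sensors.observe()['tool_pos'],sensors.observe()['tool_rot'])
E
```

```text
[0.50998923 0.20290435 0.20153497] [ 3.13987965e+00  6.39223819e-04 -8.46797969e-01]
```

View pics/s9.png

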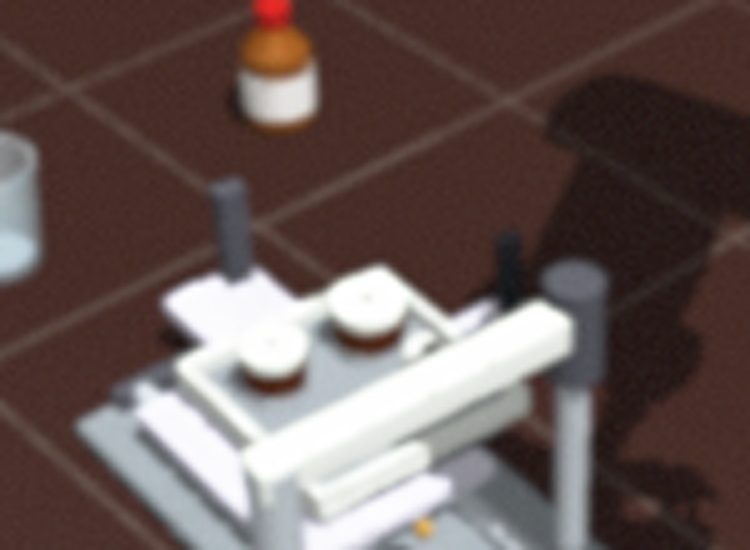

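View pics/s10.png

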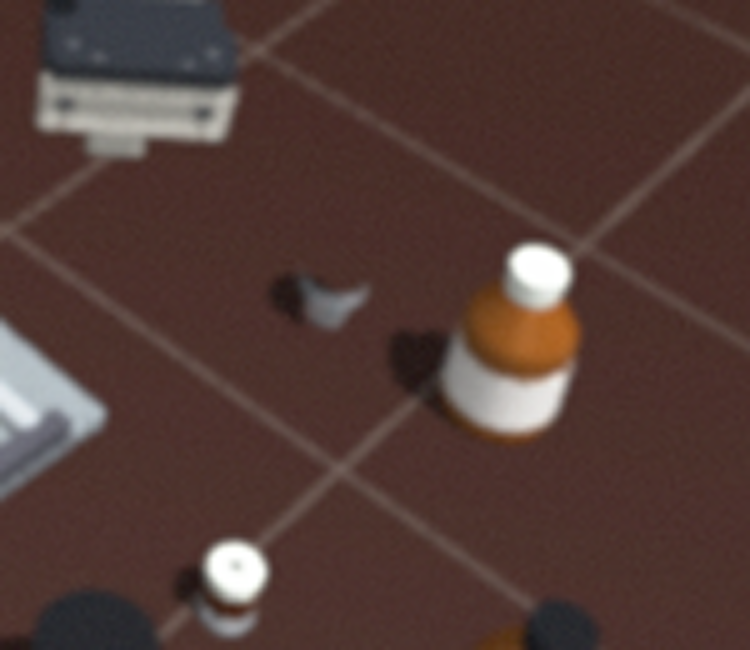

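View pics/c9.png

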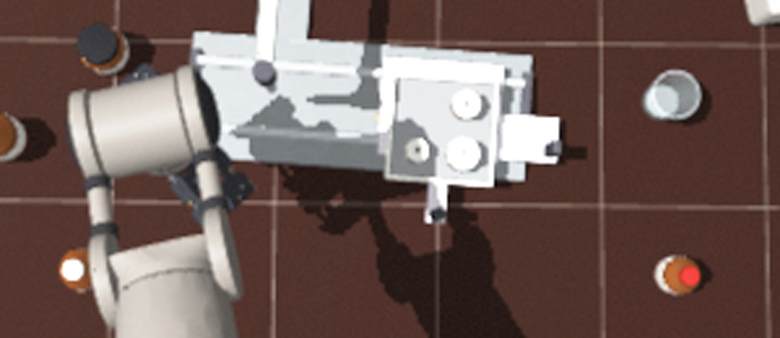

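Three vials stand on the tray, and a's dot is at (397,313), unmoved. Next I get a.

Emit:
step_arm --pt "0.55 0.36 0.93 0 0" --pt "0.55 0.36 0.93 0 0" --pt "0.55 0.36 0.93 0 0" --pt "0.55 0.36 0.93 0 0" --pt "0.55 0.36 0.93 0 0" --pt "0.55 0.36 0.93 0 0" --pt "0.55 0 0 0 0" --pt "0.55 0 0 0 0"

```text
time: 26.35
tool_pos: [0.5638, 0.3416, 0.2019]
tool_rot: [3.14, 0.0, -0.847]
contact_force: [-0.1, -0.7, -0.5]
opening: 0.0506
```

Emit:
step_arm --pt "0.55 0 0.03 -1 0" --pt "0.55 0 0 -1 0" --pt "0.55 0 0 -1 0" --pt "0.55 0 0 -1 0" --pt "0.55 0 0 -1 0" --pt "0.55 0 0 -1 0" --pt "0.55 0 0 -0.65 0" --pt "0.55 0 0 0 0" --pt "0.2 0 0 0 0" --pt "0.1 0 0 0 0" --pt "0.05 0 0 0 0" --pt "0.05 0 0 0 0"

```text
time: 27.55
tool_pos: [0.5648, 0.3433, 0.0371]
tool_rot: [-3.14, -0.0, -0.847]
contact_force: [0.2, 0.1, 5.1]
opening: 0.0234
```

Emit:
step_arm --pt "0.05 0 0 0 0" --pt "0.05 0 0 0.6 0" --pt "0.05 0 0 1 0" --pt "0.05 0 0 1 0" --pt "0.05 0 0 1 0" --pt "0.05 0 0 1 0" --pt "0.05 0 0 1 0" --pt "0.05 0 0 0.8 0" --pt "0.05 0 0 0 0"

```text
time: 28.45
tool_pos: [0.5657, 0.344, 0.2003]
tool_rot: [-3.135, -0.002, -0.847]
contact_force: [0.1, 0.5, -1.1]
opening: 0.0234
```

Emit:
step_arm --pt "0.05 -0.9 -0.5 0 0" --pt "0.05 -0.9 -0.5 0 0" --pt "0.05 -0.9 -0.5 0 0" --pt "0.05 -0.9 -0.5 0 0" --pt "0.05 -0.9 -0.5 0 0" --pt "0.05 -0.8 -0.5 0 0" --pt "0.05 0 -1 0 0" --pt "0.05 0 -1 0 0" --pt "0.05 0 -1 0 0" --pt "0.05 0 -1 0 0" --pt "0.05 0 -1 0 0" --pt "0.05 0 -1 0 0"

```text
time: 29.65
tool_pos: [0.4312, 0.1172, 0.1953]
tool_rot: [3.14, 0.001, -0.847]
contact_force: [-1.0, -0.0, 0.1]
opening: 0.0231
```

Emit:
step_arm --pt "0.05 0 -1 0 0" --pt "0.05 0 -1 0 0" --pt "0.05 0 -1 0 0" --pt "0.05 0 -1 0 0" --pt "0.05 0.3 -1 0 0" --pt "0.05 0.5 -1 0 0" --pt "0.05 0.8 -1 0 0" --pt "0.05 1 -0.9 0 0" --pt "0.05 1 0 0 0" --pt "0.05 1 0 0 0" --pt "0.05 1 0 0 0" --pt "0.05 0.6 0 0 0"

```text
time: 30.85
tool_pos: [0.5879, -0.0792, 0.1947]
tool_rot: [3.141, 0.001, -0.847]
contact_force: [-1.0, 0.3, -0.3]
opening: 0.0234
```

Emit:
step_arm --pt "0.05 0 0 0 0" --pt "0.05 0 0 0 0"

```text
time: 31.05
tool_pos: [0.586, -0.0791, 0.1949]
tool_rot: [3.14, 0.002, -0.847]
contact_force: [0.3, 0.0, -0.9]
opening: 0.0236
```

Emit:
step_arm --pt "0.05 0.06 0.02 -0.9 0" --pt "0.05 0 0 -0.9 0" --pt "0.05 0 0 -0.9 0" --pt "0.05 0 0 -0.9 0" --pt "0.05 0 0 -0.4 0" --pt "0.05 0 0 -0.15 0" --pt "0.05 0 0 -0.06 0" --pt "0.05 0 0 -0.06 0" --pt "0.05 0 0 0 0" --pt "0.05 0 0 0 0"

```text
time: 32.05
tool_pos: [0.5887, -0.0789, 0.0899]
tool_rot: [-3.141, -0.001, -0.847]
contact_force: [-0.8, 0.1, -1.2]
opening: 0.0231
```

Emit:
step_arm --pt "0.05 0 0 -0.06 0" --pt "0.05 0 0 -0.02 0" --pt "0.05 0 0 0 0" --pt "0.05 0 0 0 0"

```text
time: 32.45
tool_pos: [0.5895, -0.079, 0.0888]
tool_rot: [-3.14, -0.003, -0.847]
contact_force: [-0.7, 0.3, 7.3]
opening: 0.0233
```

Emit:
step_arm --pt "0.42 0 0 0 0" --pt "0.42 0 0 0 0" --pt "0.42 0 0 0 0" --pt "0.42 0 0 0.6 0" --pt "0.42 0 0 1 0" --pt "0.42 0 0 1 0" --pt "0.42 0 0 1 0" --pt "0.42 0 0 1 0" --pt "0.42 -1 -1 0 1" --pt "0.42 -1 -1 0 1" --pt "0.42 -1 -1 0 1" --pt "0.42 -1 -1 0 1"

```text
time: 33.65
tool_pos: [0.4873, -0.1794, 0.2021]
tool_rot: [3.141, 0.0, -0.524]
contact_force: [0.3, -0.5, -0.1]
opening: 0.0385
```

Emit:
step_arm --pt "0.6 -1 -1 0 1" --pt "0.6 -1 -1 0 1" --pt "0.6 0 -1 0 1" --pt "0.6 0 -1 0 1" --pt "0.6 0 0 0 1" --pt "0.6 0 0 0 0.8" --pt "0.6 0 0 0 0" --pt "0.6 0 0 0 0"

```text
time: 34.45
tool_pos: [0.4384, -0.2787, 0.2021]
tool_rot: [-3.141, 0.0, -0.065]
contact_force: [-0.4, -0.0, 0.5]
opening: 0.0553
```

```bash
python3 - <<'E'
from h import *
s=cam("scene");c=cam("top")
crop(s,200,130,350,240,5,"s11");crop(c,260,100,480,260,3.5,"c11");print(sensors.observe()['tool_pos'],sensors.observe()['tool_rot'])
E
```

```text
[ 0.43843868 -0.27859272  0.20220697] [-3.14159006e+00  1.38248575e-04 -6.43715615e-02]
```

View pics/s11.png

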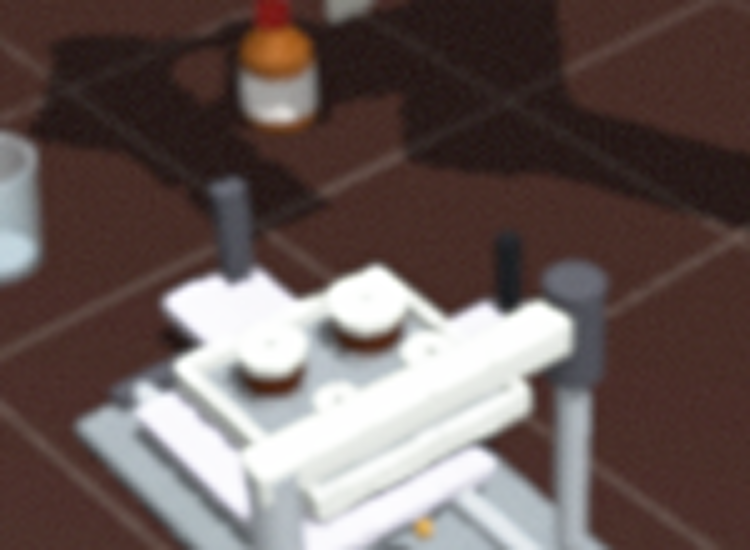

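View pics/c11.png

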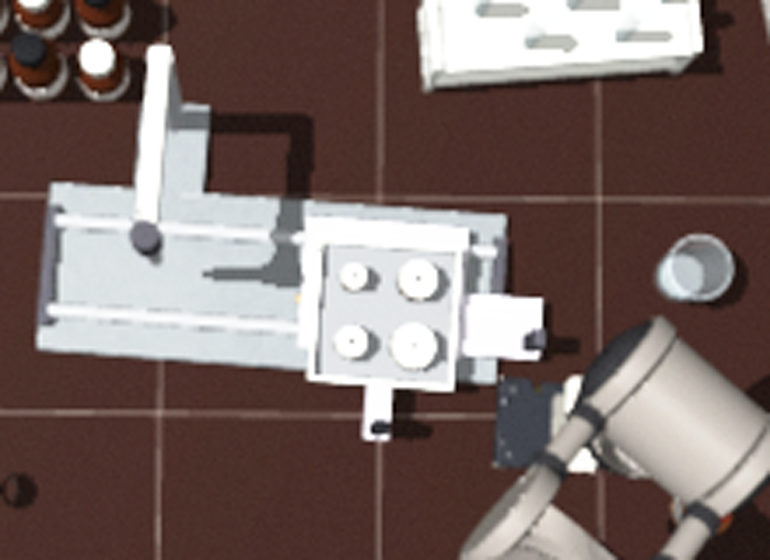

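Emit:
step_arm --pt "0.5 0.91 0.31 0 0" --pt "0.5 0.91 0.31 0 0" --pt "0.5 0.91 0.31 0 0" --pt "0.5 0.91 0.31 0 0" --pt "0.5 0 0 0 0" --pt "0.5 0 0 -0.9 0" --pt "0.5 0 0 -0.9 0" --pt "0.5 0 0 -0.9 0" --pt "0.5 0 0 -0.5 0" --pt "0.5 0 0 0 0"

```text
time: 35.55
tool_pos: [0.5282, -0.2474, 0.1206]
tool_rot: [-3.14, 0.003, -0.064]
contact_force: [-0.7, 0.0, -0.2]
opening: 0.0458
```

```bash
python3 - <<'E'
from h import *
s=cam("scene")
crop(s,190,90,310,210,5,"s12");print(sensors.observe()['tool_pos'],sensors.observe()['tool_rot'])
E
```

```text
[ 0.52897956 -0.24785113  0.12201277] [-3.14117926e+00  1.12783438e-03 -6.38624485e-02]
```

View pics/s12.png

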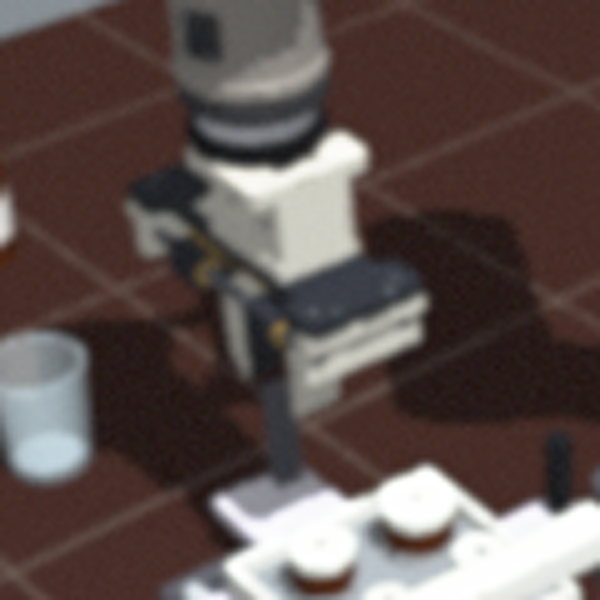

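Emit:
step_arm --pt "0.5 0 0 -0.7 0" --pt "0.5 0 0 -0.5 0" --pt "0.5 0 0 0 0" --pt "0.2 0 0 0 0" --pt "0.05 0 0 0 0" --pt "0 0 0 0 0" --pt "0 0 0 0 0" --pt "0 0 0 0 0" --squeeze 30

```text
time: 36.4
tool_pos: [0.5296, -0.2493, 0.0928]
tool_rot: [3.139, -0.001, -0.063]
contact_force: [-1.2, -4.6, -0.7]
opening: 0.0118
```

Emit:
step_arm --pt "0 0.005 0.08 0 0" --pt "0 0.01 0.16 0 0" --pt "0 0.015 0.24 0 0" --pt "0 0.02 0.32 0 0" --pt "0 0.026 0.4 0 0" --pt "0 0.026 0.4 0 0" --pt "0 0.026 0.4 0 0" --pt "0 0.026 0.4 0 0" --pt "0 0.026 0.4 0 0" --pt "0 0.026 0.4 0 0" --pt "0 0.026 0.4 0 0" --pt "0 0.026 0.4 0 0"

```text
time: 37.6
tool_pos: [0.5364, -0.1468, 0.0928]
tool_rot: [3.141, -0.001, -0.063]
contact_force: [1.0, -3.6, 5.2]
opening: 0.0118
```

Emit:
step_arm --pt "0 0.026 0.4 0 0" --pt "0 0.026 0.4 0 0" --pt "0 0.026 0.4 0 0" --pt "0 0.026 0.4 0 0" --pt "0 0.026 0.4 0 0" --pt "0 0.026 0.4 0 0" --pt "0 0.026 0.4 0 0" --pt "0 0.026 0.4 0 0" --pt "0 0.026 0.4 0 0" --pt "0 0.026 0.4 0 0" --pt "0 0 0 0 0"

```text
time: 38.7
tool_pos: [0.543, -0.0458, 0.0928]
tool_rot: [-3.141, -0.002, -0.062]
contact_force: [2.1, 2.0, 6.0]
opening: 0.0121
```

Emit:
step_arm --pt "0 0.014 0.2 0 0" --pt "0 0.014 0.2 0 0" --pt "0 0.014 0.2 0 0" --pt "0 0.01 0.15 0 0" --pt "0 0 0 0 0" --pt "0 0 0 0 0"

```text
time: 39.3
tool_pos: [0.5439, -0.0329, 0.0929]
tool_rot: [3.135, -0.001, -0.063]
contact_force: [-1.9, -23.7, 6.6]
opening: 0.0119
```

```bash
python3 - <<'E'
from h import *
s=cam("scene");c=cam("top")
crop(s,230,130,390,290,4.5,"s13");crop(c,260,100,480,260,3.5,"c13");print(sensors.observe()['tool_pos'],sensors.observe()['contact_force'])
E
```

```text
[ 0.5438734  -0.0328675   0.09289823] [ -1.99904376 -23.89500798   5.81303881]
```

View pics/s13.png

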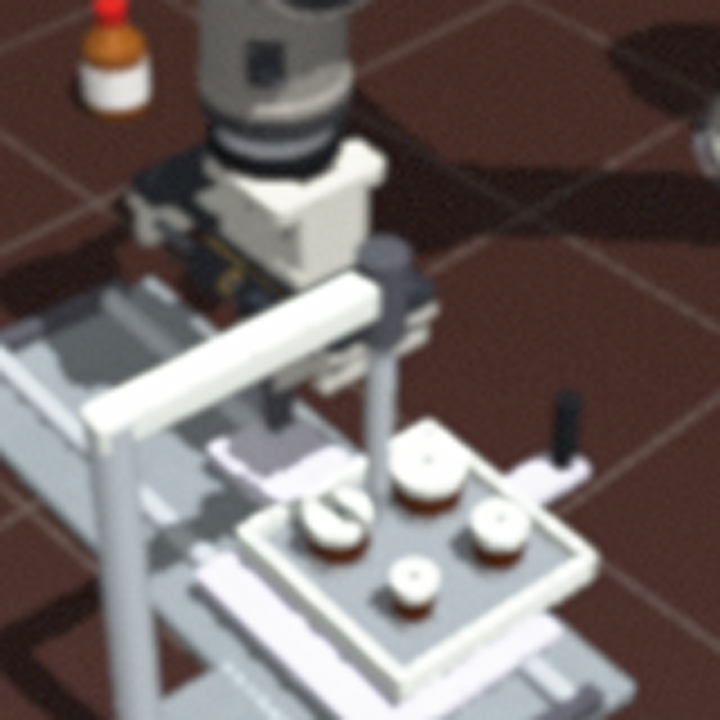

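View pics/c13.png

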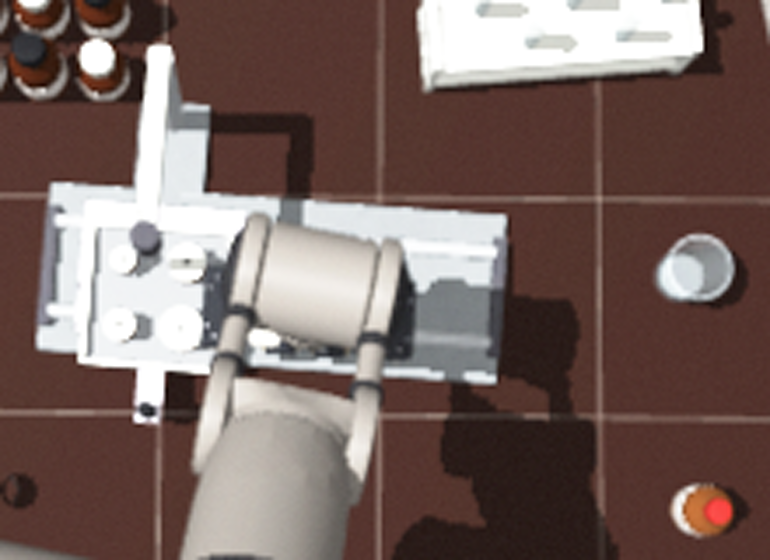

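Emit:
step_arm --pt "0 0.002 0.06 0 0" --pt "0 0 0 0 0" --pt "0 0 0 0 0"

```text
time: 39.7
tool_pos: [0.5439, -0.0328, 0.0929]
tool_rot: [3.133, -0.001, -0.063]
contact_force: [-2.6, -30.3, 5.7]
opening: 0.0119
```

It is hard against the stop (+6 N gave no motion). Relax, release, rise and go to the knob.

Emit:
step_arm --pt "0 0 -0.1 0 0" --pt "0 0 -0.08 0 0" --pt "0.25 0 0 0 0" --pt "0.4 0 0 0 0" --pt "0.4 0 0 0 0" --pt "0.4 0 0 0.6 0" --pt "0.4 0 0 1 0" --pt "0.4 0 0 1 0" --pt "0.4 -1 0 1 0" --pt "0.4 -1 0 0 0" --pt "0.4 -1 0 0 0" --pt "0.4 -1 0 0 0"

```text
time: 40.9
tool_pos: [0.4424, -0.0313, 0.182]
tool_rot: [-3.141, 0.001, -0.063]
contact_force: [0.7, -0.2, 1.1]
opening: 0.0366
```

Emit:
step_arm --pt "0.4 -0.5 0 0 0" --pt "0.4 0 0 0 0" --pt "0.4 0 0 0 0"

```text
time: 41.2
tool_pos: [0.4317, -0.0318, 0.1824]
tool_rot: [-3.142, -0.001, -0.063]
contact_force: [0.4, -0.0, 0.4]
opening: 0.0372
```

```bash
python3 - <<'E'
from h import *
s=cam("scene");c=cam("top")
crop(s,250,150,390,290,5,"s14");crop(c,260,130,380,230,6,"c14");print(sensors.observe()['tool_pos'],sensors.observe()['contact_force'])
pickle.dump(c,open("top2.pkl","wb"));pickle.dump(s,open("scene2.pkl","wb"))
E
```

```text
[ 0.43202312 -0.0319614   0.18219054] [-0.28050304  0.13897174  0.06309611]
```

View pics/s14.png

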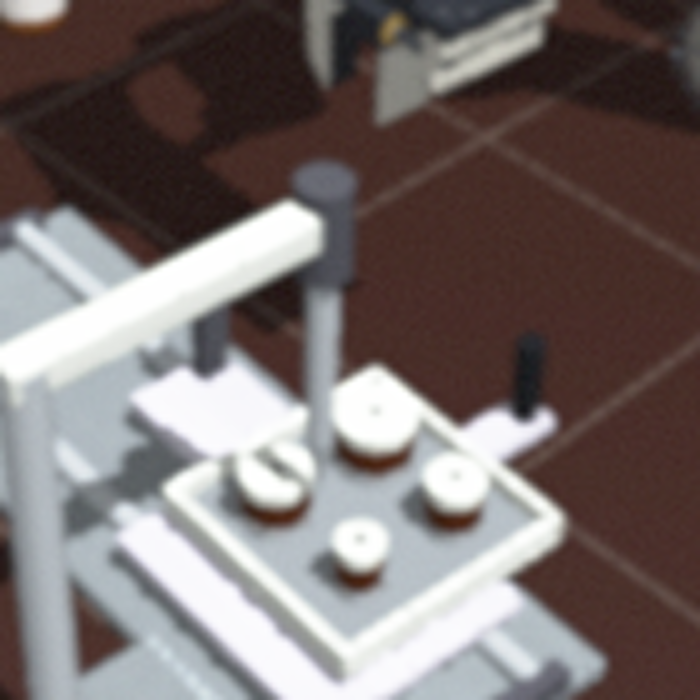

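View pics/c14.png

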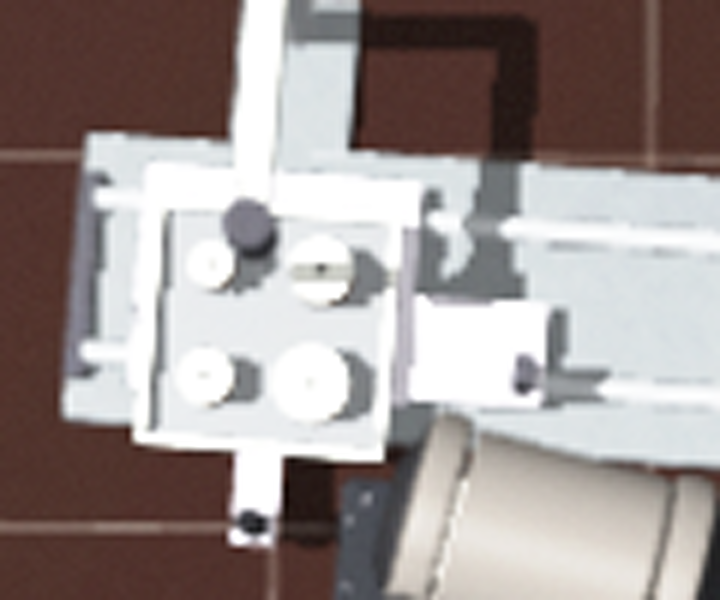

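```bash
python3 - <<'E'
from h import *
c=pickle.load(open("top2.pkl","rb"));s=pickle.load(open("scene2.pkl","rb"))
T=lambda u,v,z: at(c,260+(u+.5)/6-.5,130+(v+.5)/6-.5,z).round(4)
S=lambda u,v,z: at(s,250+(u+.5)/5-.5,150+(v+.5)/5-.5,z).round(4)
for n,t,q in(("a",(211,265),(361,539)),("b",(204,376),(455,476)),("c",(320,268),(278,470)),("d",(311,383),(376,411))):
    print(n,T(*t,.086),S(*q,.086))
print("knob",T(250,522,.107),S(531,340,.107))
print("lug",T(526,371,.106),S(211,300,.106))
for z in(.26,.265,.27,.275):print("clamp",z,T(249,227,z),S(326,180,z))
crop(s,290,170,340,260,10,"s15")
E
```

```text
a [0.6039 0.1422 0.086 ] [0.6036 0.1426 0.086 ]
b [0.5416 0.145  0.086 ] [0.5412 0.1442 0.086 ]
c [0.6028 0.0813 0.086 ] [0.6013 0.0826 0.086 ]
d [0.5383 0.0854 0.086 ] [0.5371 0.0857 0.086 ]
knob [0.4597 0.1167 0.107 ] [0.4589 0.1175 0.107 ]
lug [ 0.5442 -0.0334  0.106 ] [ 0.5564 -0.0168  0.106 ]
clamp 0.26 [0.5994 0.1091 0.26  ] [0.5825 0.093  0.26  ]
clamp 0.265 [0.5986 0.1087 0.265 ] [0.587  0.0977 0.265 ]
clamp 0.27 [0.5979 0.1084 0.27  ] [0.5916 0.1023 0.27  ]
clamp 0.275 [0.5971 0.108  0.275 ] [0.5961 0.1069 0.275 ]
```

View pics/s15.png

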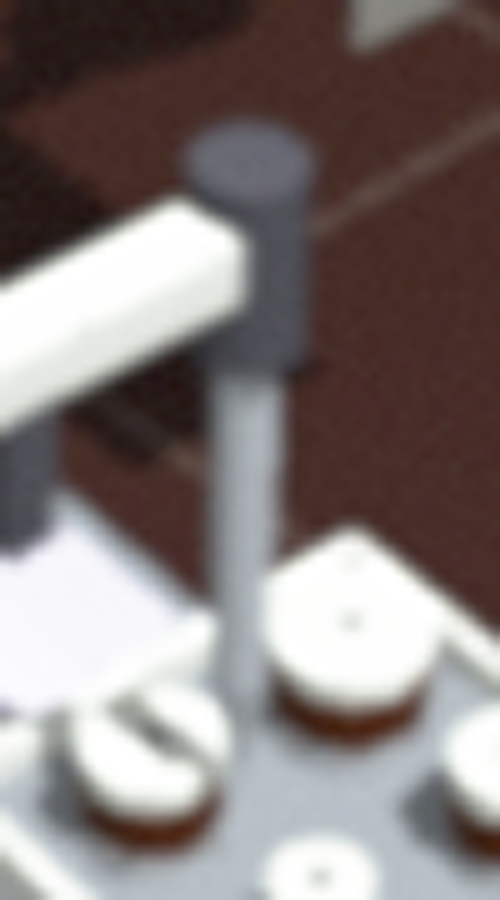

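```bash
python3 - <<'E'
from h import *
from scipy.optimize import least_squares
for f in("scene0","scene1","scene2"):
    s=pickle.load(open(f+".pkl","rb"));P=cloud(s).reshape(-1,3)
    for lo,hi,r in((.13,.22,.007),(.23,.27,.013)):
        m=(P[:,2]>lo)&(P[:,2]<hi)&(np.hypot(P[:,0]-.597,P[:,1]-.108)<.022)
        q=P[m]
        fit=least_squares(lambda p:np.hypot(q[:,0]-p[0],q[:,1]-p[1])-r,[.59,.10],loss="soft_l1",f_scale=.002)
        print(f,m.sum(),fit.x,np.median(np.abs(fit.fun)))
    print(proj(s,(.597,.108,.094)),proj(s,(.597,.108,.125)),proj(s,(.597,.108,.227)))
s=pickle.load(open("scene0.pkl","rb"));crop(s,290,220,340,265,12,"s16")
E
```

```text
scene0 180 [0.60646085 0.11842816] 0.0017921920712794205
scene0 156 [0.61249994 0.12846058] 0.002112705157057403
[313.73522425 245.91249186] [313.90742365 236.62853944] [314.52524402 203.31939279]
scene1 175 [0.60674544 0.11833476] 0.001637680788040434
scene1 160 [0.61227418 0.12880483] 0.0024345382984137815
[313.73522425 245.91249186] [313.90742365 236.62853944] [314.52524402 203.31939279]
scene2 180 [0.60602772 0.11865499] 0.0018042152970911395
scene2 161 [0.61222187 0.12896708] 0.002566595008138965
[313.73522425 245.91249186] [313.90742365 236.62853944] [314.52524402 203.31939279]
```

View pics/s16.png

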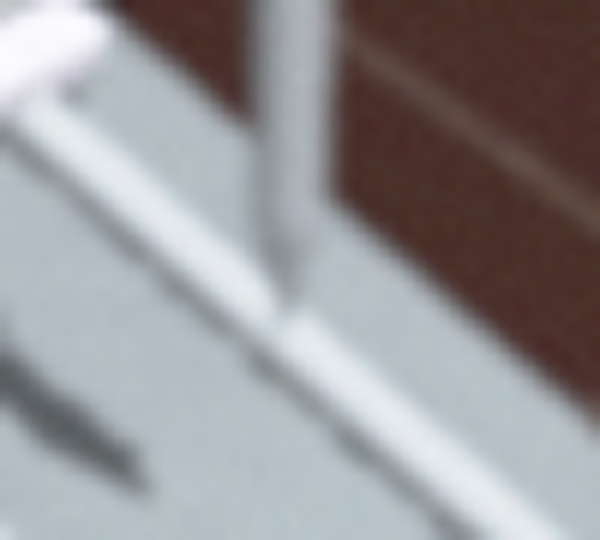

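Both cameras agree on the vials to about 1 mm: a (.604,.142), b (.541,.145), c (.603,.081), d (.538,.086). Pointer is at about (.597,.108) and knob at (.459,.117). Grip the knob.

Emit:
step_arm --pt "0.5 0 1 0 0" --pt "0.5 0 1 0 0" --pt "0.5 0.3 1 0 0" --pt "0.5 0.3 1 0 0" --pt "0.5 0.3 1 0 0" --pt "0.5 0.2 0.96 0 0" --pt "0.5 0 0 0 0" --pt "0.5 0 0 0 0"

```text
time: 42.1
tool_pos: [0.4589, 0.1173, 0.1818]
tool_rot: [3.141, 0.001, -0.062]
contact_force: [0.6, -0.1, 0.2]
opening: 0.0457
```

Emit:
step_arm --pt "0.5 0 0 -0.9 0" --pt "0.5 0 0 -0.9 0" --pt "0.5 0 0 -0.9 0" --pt "0.5 0 0 -0.9 0" --pt "0.5 0 0 0 0" --pt "0.3 0 0 0 0" --pt "0.1 0 0 0 0" --pt "0.05 0 0 0 0" --pt "0.05 0 0 0 0" --pt "0.05 0 0 0 0" --squeeze 25

```text
time: 43.1
tool_pos: [0.4591, 0.117, 0.0929]
tool_rot: [-3.142, -0.001, -0.063]
contact_force: [-1.1, 0.3, 3.2]
opening: 0.0157
```

```bash
cat > m.py <<'E'
from h import *
import sys
n=sys.argv[1]
s=cam("scene");c=cam("top")
crop(s,250,150,390,290,5,"s"+n);crop(c,260,130,380,230,6,"c"+n)
pickle.dump((c,s),open(f"m{n}.pkl","wb"))
o=sensors.observe();print(o['tool_pos'],o['contact_force'],o['opening'])
E
python3 m.py 20
```

```text
[0.4590818  0.11699965 0.09283362] [-1.19156844 -0.66383266  5.35361795] 0.015289566197911565
```

View pics/s20.png

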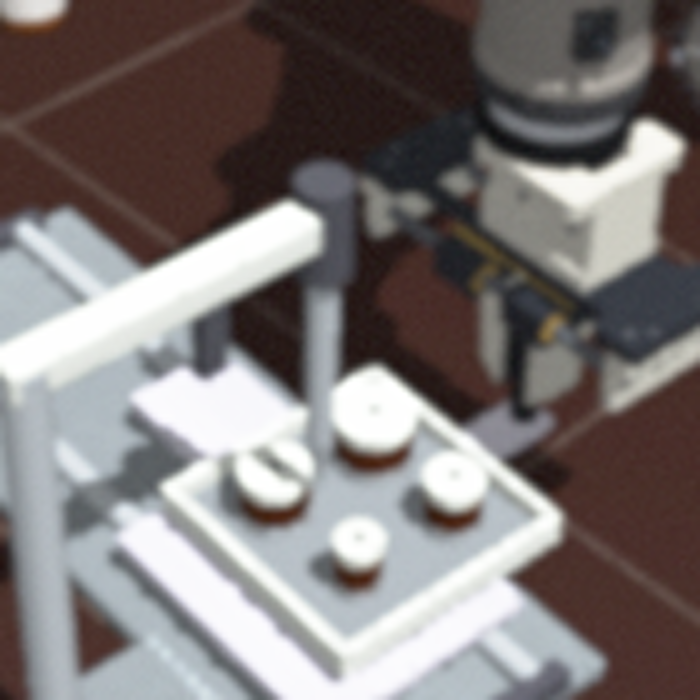

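View pics/c20.png

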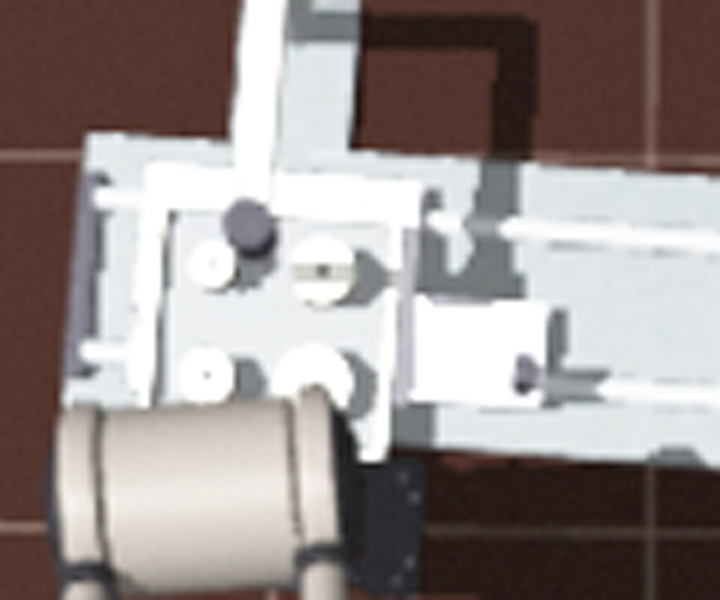

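Knob gripped; move vial a under the pointer: shift (-7, -34) mm.

Emit:
step_arm --pt "0.05 -0.04 -0.15 0 0" --pt "0.05 -0.04 -0.25 0 0" --pt "0.05 -0.06 -0.3 0 0" --pt "0.05 -0.06 -0.3 0 0" --pt "0.05 -0.04 -0.25 0 0" --pt "0.05 -0.04 -0.13 0 0" --pt "0.05 0 0 0 0" --pt "0.05 0 0 0 0"

```text
time: 44.0
tool_pos: [0.4521, 0.0818, 0.0927]
tool_rot: [3.141, -0.001, -0.064]
contact_force: [0.3, 0.2, 6.7]
opening: 0.0154
```

```bash
python3 m.py 21
```

```text
[0.45214433 0.08184793 0.09272907] [ 0.9353054  -1.44355949  6.9357306 ] 0.01548615614677877
```

View pics/s21.png

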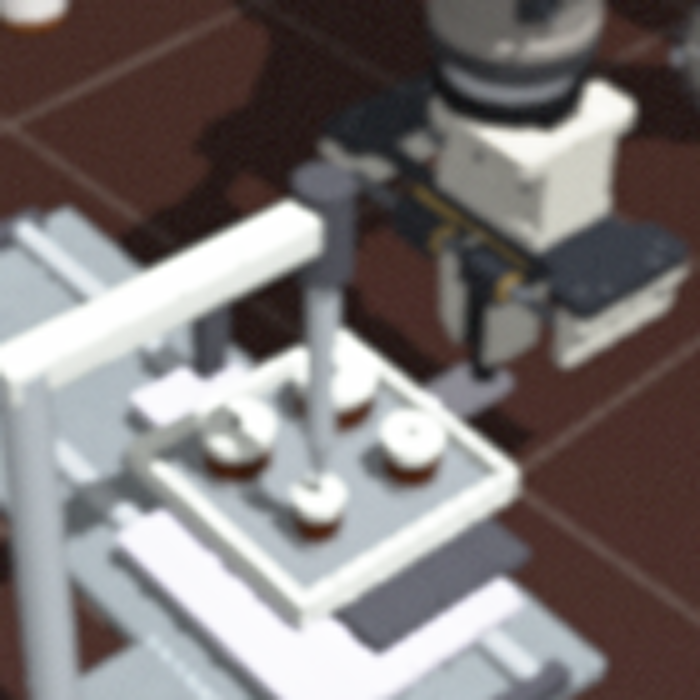

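View pics/c21.png

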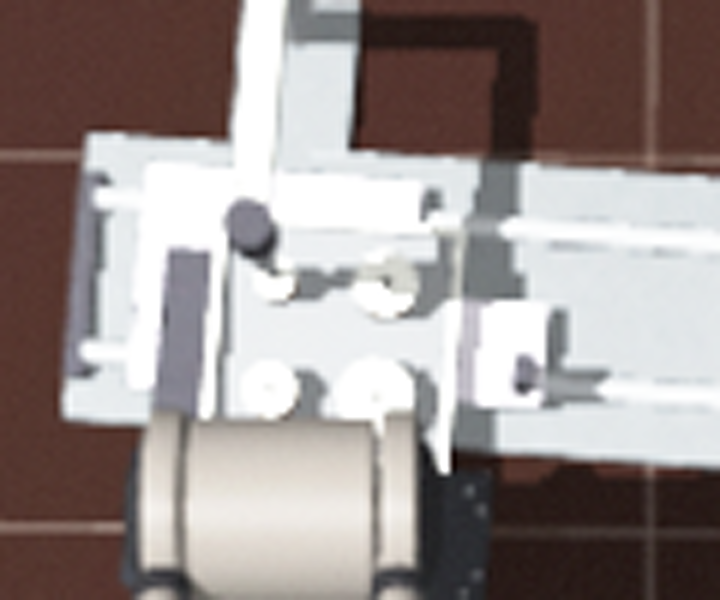

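Enlarge the tip.

```bash
python3 - <<'E'
from h import *
c,s=pickle.load(open("m21.pkl","rb"))
crop(s,292,220,342,265,14,"z21");print(proj(s,(.597,.108,.094)),proj(s,(.597,.108,.086)), at(s,312,246,.086))
E
```

```text
[313.73522425 245.91249186] [313.69186084 248.2503856 ] [0.59478641 0.09975559 0.086     ]
```

View pics/z21.png

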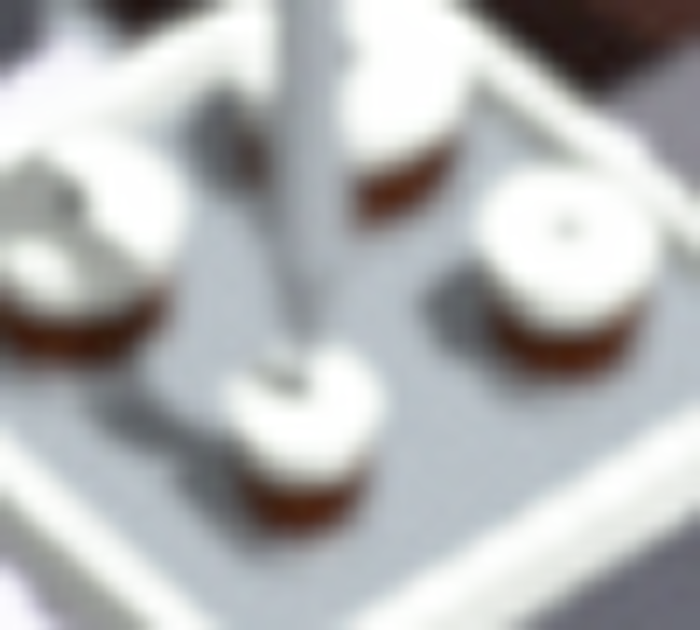

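Emit:
step_arm --pt "0.05 0.01 0.03 0 0" --pt "0.05 0 0 0 0" --pt "0.05 0 0 0 0" --pt "0.05 0 0 0 0" --pt "0.05 0 0 0 0" --pt "0.05 0 0 0 0" --pt "0.05 0 0 0 0" --pt "0.05 0 0 0 0" --pt "0.05 0 0 0 0" --pt "0.05 0 0 0 0" --pt "0.05 0 0 0 0" --pt "0.05 0 0 0 0"

```text
time: 45.3
tool_pos: [0.4522, 0.0827, 0.0927]
tool_rot: [3.141, -0.001, -0.063]
contact_force: [-0.9, -1.1, 6.9]
opening: 0.0151
```

```bash
python3 - <<'E'
from h import *
c,s=pickle.load(open("m21.pkl","rb")); t=np.array([.45214,.08185])
# remeasure dots b (both), c,d from pics: s21 b(412,432) c21 b(269,389); c21 d(377,397), c(388,281)
T=lambda u,v,z: at(c,260+(u+.5)/6-.5,130+(v+.5)/6-.5,z).round(4)
S=lambda u,v,z: at(s,250+(u+.5)/5-.5,150+(v+.5)/5-.5,z).round(4)
print("b",T(269,389,.086),S(412,432,.086)); print("d",T(377,397,.086)); print("c",T(388,281,.086))
print(sensors.observe()['tool_pos'])
E
```

```text
b [0.5347 0.1087 0.086 ] [0.5347 0.1085 0.086 ]
d [0.5308 0.0486 0.086 ]
c [0.5958 0.0432 0.086 ]
[0.45224768 0.08270212 0.09273286]
```

```bash
python3 - <<'E'
from h import *
c,s=pickle.load(open("m21.pkl","rb"));P=cloud(c)
u0,v0=260,130
for u in(200,280,340,400):
  print([ (v,P[v0+v//6,u0+u//6].round(3).tolist()) for v in (412,420,430,450,500)])
Q=cloud(s)
for (u,v) in((520,20),(470,20),(440,20),(432,60),(445,95),(440,130)): print(u,v,Q[150+v//5,250+u//5].round(3))
# all scene points of robot: z>.2, within .13 of tool, x max
m=(Q[...,2]>.2)&(Q[...,2]<.33)&(np.hypot(Q[...,0]-.452,Q[...,1]-.083)<.12)
q=Q[m];
for lo in np.arange(.2,.33,.02):
  k=q[(q[:,2]>=lo)&(q[:,2]<lo+.02)]; print(lo.round(2),len(k),k[:,0].max() if len(k) else None, k[:,1].max() if len(k) else None)
E
```

```text
[(412, [0.525, 0.15, 0.049]), (420, [0.49, 0.118, 0.418]), (430, [0.487, 0.118, 0.417]), (450, [0.475, 0.116, 0.434]), (500, [0.455, 0.116, 0.43])]
[(412, [0.523, 0.103, 0.084]), (420, [0.49, 0.084, 0.412]), (430, [0.487, 0.084, 0.42]), (450, [0.476, 0.083, 0.429]), (500, [0.455, 0.082, 0.434])]
[(412, [0.526, 0.071, 0.048]), (420, [0.49, 0.058, 0.415]), (430, [0.487, 0.058, 0.421]), (450, [0.476, 0.057, 0.426]), (500, [0.455, 0.057, 0.435])]
[(412, [0.496, 0.032, 0.412]), (420, [0.49, 0.031, 0.419]), (430, [0.487, 0.031, 0.423]), (450, [0.476, 0.031, 0.435]), (500, [0.455, 0.031, 0.44])]
520 20 [0.48  0.111 0.305]
470 20 [0.486 0.087 0.296]
440 20 [0.489 0.072 0.29 ]
432 60 [ 0.206 -0.191  0.003]
445 95 [0.488 0.076 0.25 ]
440 130 [0.41  0.005 0.152]
0.2 218 0.4799808046632761 0.13541706057331288
0.22 173 0.4924590724732779 0.13573294558848198
0.24 420 0.4923784876219923 0.13612910368992792
0.26 176 0.49173553537719794 0.12379834931951539
0.28 257 0.4921550342753097 0.12467443839205239
0.3 223 0.4902132107536744 0.1268491865953485
0.32 142 0.49050027652340056 0.12383292064115603
```

Clearance to the reader will be about 29 mm, which is fine. Move b under the pointer: (+62, -2) mm.

Emit:
step_arm --pt "0.05 0.15 0 0 0" --pt "0.05 0.3 -0.01 0 0" --pt "0.05 0.4 -0.01 0 0" --pt "0.05 0.4 -0.01 0 0" --pt "0.05 0.4 -0.01 0 0" --pt "0.05 0.4 -0.01 0 0" --pt "0.05 0.3 -0.01 0 0" --pt "0.05 0.15 -0.01 0 0" --pt "0.05 0 0 0 0" --pt "0.05 0 0 0 0"

```text
time: 46.3
tool_pos: [0.5152, 0.0808, 0.0928]
tool_rot: [3.141, -0.002, -0.064]
contact_force: [1.5, -1.0, 5.8]
opening: 0.0155
```

```bash
python3 m.py 22; python3 - <<'E'
from h import *
c,s=pickle.load(open("m22.pkl","rb"))
crop(s,292,220,342,265,14,"z22")
E
```

```text
[0.51511732 0.08084389 0.09281019] [1.05971025 0.25015336 5.81297351] 0.015714348876910148
```

View pics/z22.png

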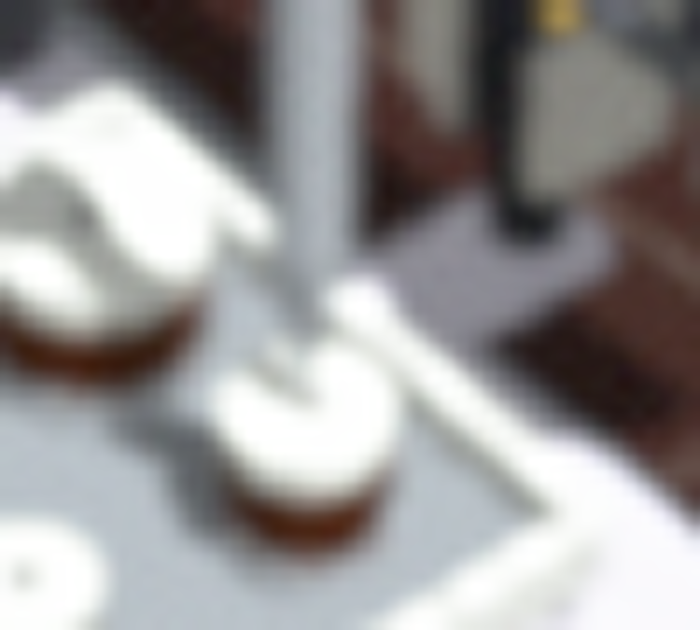

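View pics/s22.png

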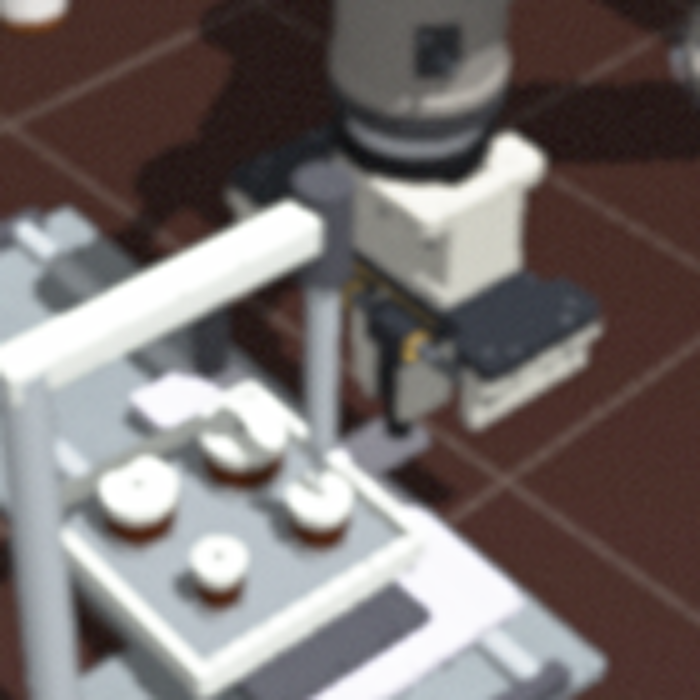

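View pics/c22.png

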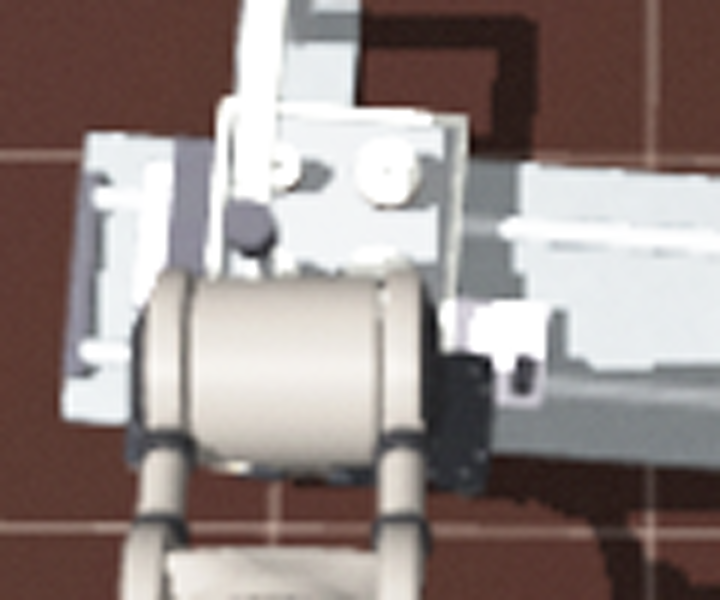

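Vial b's cap centre is at about (313.5,248.8), against a predicted (313.7,248.3): within about 1 mm. Hold.

Emit:
step_arm --pt "0.05 -0.03 0 0 0" --pt "0.05 0 0 0 0" --pt "0.05 0 0 0 0" --pt "0.05 0 0 0 0" --pt "0.05 0 0 0 0" --pt "0.05 0 0 0 0" --pt "0.05 0 0 0 0" --pt "0.05 0 0 0 0" --pt "0.05 0 0 0 0" --pt "0.05 0 0 0 0" --pt "0.05 0 0 0 0" --pt "0.05 0 0 0 0"

```text
time: 47.6
tool_pos: [0.5142, 0.0809, 0.0928]
tool_rot: [3.141, -0.001, -0.064]
contact_force: [1.2, -0.3, 6.3]
opening: 0.0152
```

```bash
python3 - <<'E'
from h import *
c,s=pickle.load(open("m22.pkl","rb"))
T=lambda u,v,z: at(c,260+(u+.5)/6-.5,130+(v+.5)/6-.5,z).round(4)
S=lambda u,v,z: at(s,250+(u+.5)/5-.5,150+(v+.5)/5-.5,z).round(4)
print("a",T(283,163,.086),S(219,555,.086));print("c",T(389,172,.086),S(141,484,.086)); print(sensors.observe()['tool_pos'])
crop(s,265,220,315,265,14,"zc22")
E
```

```text
a [0.6618 0.1028 0.086 ] [0.6592 0.1046 0.086 ]
c [0.6572 0.0434 0.086 ] [0.6561 0.0445 0.086 ]
[0.51422549 0.08089108 0.09279087]
```

View pics/zc22.png

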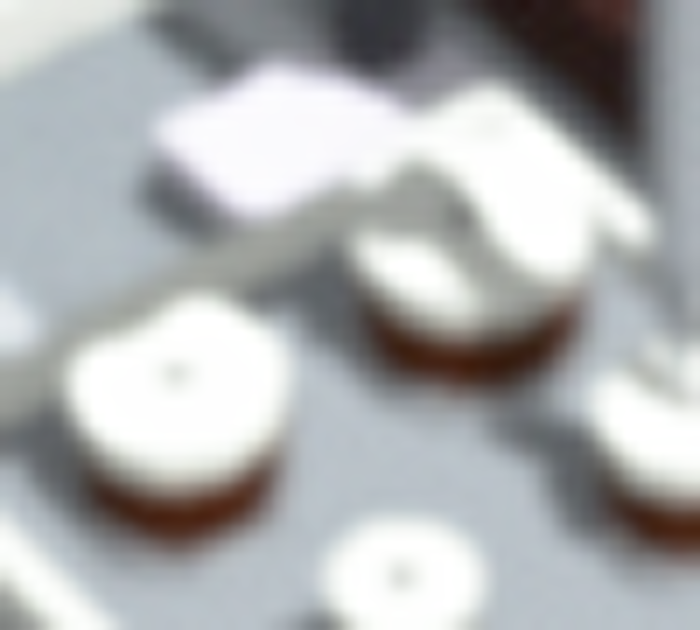

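Emit:
step_arm --pt "0.05 -0.12 0.13 0 0" --pt "0.05 -0.25 0.27 0 0" --pt "0.05 -0.33 0.36 0 0" --pt "0.05 -0.33 0.36 0 0" --pt "0.05 -0.33 0.36 0 0" --pt "0.05 -0.33 0.36 0 0" --pt "0.05 -0.33 0.36 0 0" --pt "0.05 -0.24 0.24 0 0" --pt "0.05 -0.12 0.12 0 0" --pt "0.05 0 0 0 0" --pt "0.05 0 0 0 0"

```text
time: 48.7
tool_pos: [0.4543, 0.1453, 0.0928]
tool_rot: [-3.141, -0.001, -0.063]
contact_force: [-0.4, 0.3, 6.5]
opening: 0.0154
```

```bash
python3 m.py 23; python3 - <<'E'
from h import *
c,s=pickle.load(open("m23.pkl","rb"))
crop(s,285,220,335,265,14,"z23")
E
```

```text
[0.45439947 0.14527307 0.09275385] [-1.03566516  0.56820204  7.40923698] 0.015495178764362138
```

View pics/z23.png

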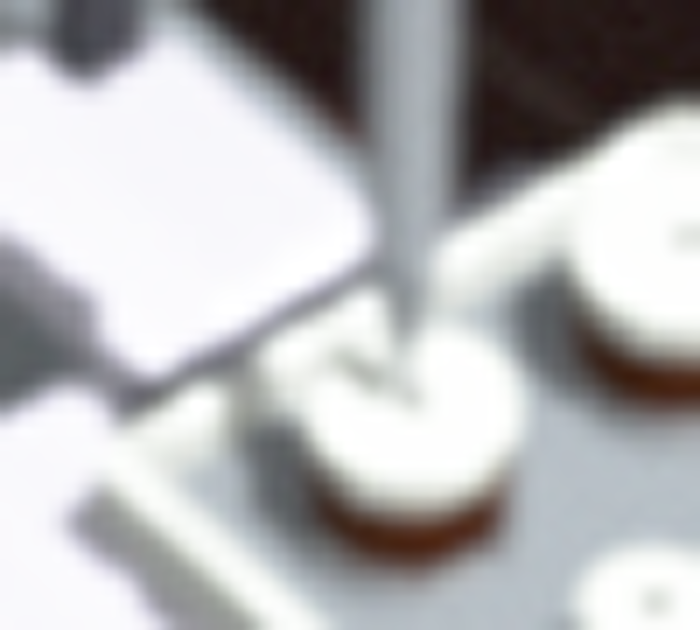

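View pics/c23.png

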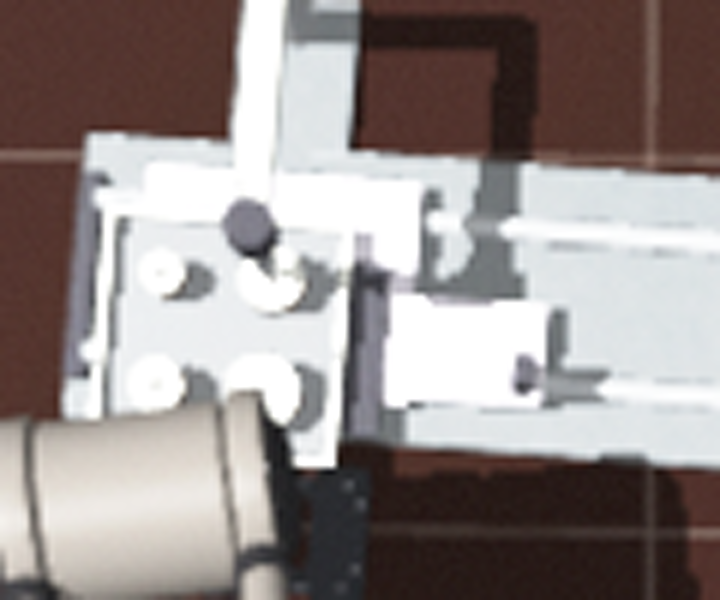

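```bash
python3 - <<'E'
from h import *
tools={"20":(.4591,.1170),"21":(.45214,.08185),"22":(.51512,.08084),"23":(.4544,.14527)}
# automatic dot refine: darkest local blob near predicted pixel
off={"a":(.1445,.0245),"b":(.0826,.0270),"c":(.1422,-.0370),"d":(.0788,-.0335)}
for n,t in tools.items():
    c,s=pickle.load(open(f"m{n}.pkl","rb"))
    for v,o in off.items():
        p=(t[0]+o[0],t[1]+o[1],.086);r=[]
        for nm,C in(("T",c),("S",s)):
            u0,v0=proj(C,p);iu,iv=int(round(u0)),int(round(v0))
            g=C["pixels"][iv-2:iv+3,iu-2:iu+3].min(2).astype(float)
            w=np.clip(np.percentile(g,70)-g,0,None); w[w<.35*w.max()]=0
            yy,xx=np.mgrid[iv-2:iv+3,iu-2:iu+3]
            q=at(C,(w*xx).sum()/w.sum(),(w*yy).sum()/w.sum(),.086)
            r.append((nm,(q[:2]-t).round(4).tolist(),int(g.min()),int(np.percentile(g,70)),round(float((w>0).sum()))))
        print(n,v,r)
E
```

```text
20 a [('T', [0.1458, 0.0243], 239, 255, 2), ('S', [0.1444, 0.0238], 224, 252, 4)]
20 b [('T', [0.0834, 0.0267], 195, 255, 1), ('S', [0.0814, 0.0262], 233, 253, 4)]
20 c [('T', [0.1415, -0.0364], 124, 251, 15), ('S', [0.1409, -0.0391], 119, 213, 13)]
20 d [('T', [0.0736, -0.0337], 127, 251, 14), ('S', [0.0778, -0.0328], 232, 253, 4)]
21 a [('T', [0.1497, 0.0276], 111, 255, 6), ('S', [0.1443, 0.0199], 165, 251, 8)]
21 b [('T', [0.084, 0.027], 241, 255, 2), ('S', [0.0819, 0.0262], 222, 253, 4)]
21 c [('T', [0.1445, -0.0386], 128, 253, 15), ('S', [0.144, -0.0384], 126, 211, 14)]
21 d [('T', [0.0753, -0.035], 228, 255, 3), ('S', [0.0811, -0.0365], 165, 230, 14)]
22 a [('T', [0.1458, 0.0261], 199, 255, 2), ('S', [0.144, 0.0237], 223, 253, 4)]
22 b [('T', [0.0848, 0.0293], 127, 178, 6), ('S', [0.0815, 0.0213], 186, 250, 9)]
22 c [('T', [0.1429, -0.0361], 234, 255, 1), ('S', [0.1419, -0.038], 225, 253, 4)]
22 d [('T', [0.0799, -0.0308], 105, 188, 6), ('S', [0.0815, -0.0331], 130, 202, 12)]
23 a [('T', [0.145, 0.0251], 236, 255, 2), ('S', [0.1441, 0.0241], 226, 252, 4)]
23 b [('T', [0.0824, 0.0265], 241, 255, 4), ('S', [0.0812, 0.0261], 221, 253, 4)]
23 c [('T', [0.1471, -0.0355], 119, 255, 7), ('S', [0.1409, -0.0417], 201, 252, 9)]
23 d [('T', [0.0749, -0.0289], 84, 255, 9), ('S', [0.0786, -0.0329], 228, 253, 4)]
```

The dot offsets agree between the cameras. a and b were held within about 1 mm, and c now sits at (.5963,.1073) against the pointer at (.596,.107) in the same camera. Hold c, then move to d by (+63, -5) mm.

Emit:
step_arm --pt "0.05 0 0 0 0" --pt "0.05 0 0 0 0" --pt "0.05 0 0 0 0" --pt "0.05 0 0 0 0" --pt "0.05 0 0 0 0" --pt "0.05 0 0 0 0" --pt "0.05 0 0 0 0" --pt "0.05 0 0 0 0" --pt "0.05 0 0 0 0" --pt "0.05 0 0 0 0" --pt "0.05 0 0 0 0" --pt "0.05 0 0 0 0"

```text
time: 50.0
tool_pos: [0.4544, 0.1452, 0.0927]
tool_rot: [-3.141, -0.001, -0.063]
contact_force: [-0.7, 0.4, 7.3]
opening: 0.0153
```

Emit:
step_arm --pt "0.05 0.15 -0.01 0 0" --pt "0.05 0.3 -0.03 0 0" --pt "0.05 0.4 -0.03 0 0" --pt "0.05 0.4 -0.03 0 0" --pt "0.05 0.4 -0.03 0 0" --pt "0.05 0.4 -0.03 0 0" --pt "0.05 0.32 -0.03 0 0" --pt "0.05 0.15 -0.02 0 0" --pt "0.05 0 0 0 0" --pt "0.05 0 0 0 0"

```text
time: 51.0
tool_pos: [0.518, 0.1398, 0.0928]
tool_rot: [-3.141, -0.002, -0.064]
contact_force: [-0.2, 1.0, 5.5]
opening: 0.0152
```

```bash
python3 m.py 24; python3 - <<'E'
from h import *
c,s=pickle.load(open("m24.pkl","rb"))
crop(s,285,220,335,265,14,"z24")
E
```

```text
[0.51790712 0.13980305 0.09281442] [1.46326681 1.12687096 5.92596518] 0.015400593153507296
```

View pics/z24.png

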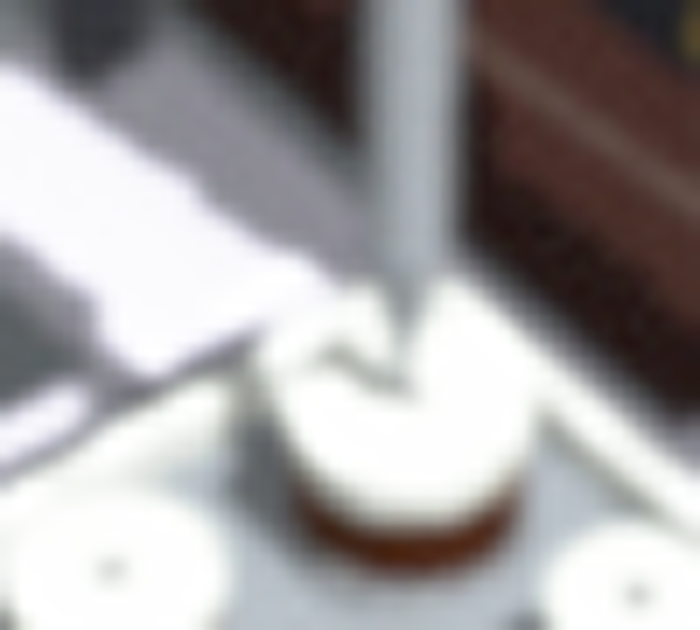

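View pics/s24.png

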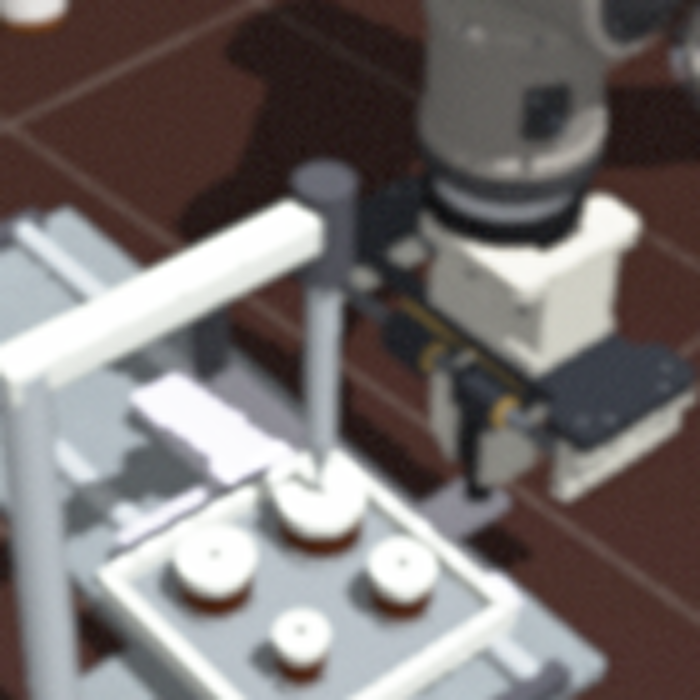

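Emit:
step_arm --pt "0.05 0 0 0 0" --pt "0.05 0 0 0 0" --pt "0.05 0 0 0 0" --pt "0.05 0 0 0 0" --pt "0.05 0 0 0 0" --pt "0.05 0 0 0 0" --pt "0.05 0 0 0 0" --pt "0.05 0 0 0 0" --pt "0.05 0 0 0 0" --pt "0.05 0 0 0 0" --pt "0.05 0 0 0 0" --pt "0.05 0 0 0 0"

```text
time: 52.3
tool_pos: [0.5179, 0.1398, 0.0928]
tool_rot: [-3.141, -0.002, -0.064]
contact_force: [1.5, -0.1, 5.3]
opening: 0.0155
```

Emit:
step_arm --pt "0.05 -0.2 -0.1 0 0" --pt "0.05 -0.4 -0.2 0 0" --pt "0.05 -0.4 -0.2 0 0" --pt "0.05 -0.2 -0.1 0 0" --pt "0.05 0 0 0 0" --pt "0.25 0 0 0 0" --pt "0.45 0 0 0 0" --pt "0.45 0 0 0 0" --pt "0.45 0 0 0.5 0" --pt "0.45 0 0 1 0" --pt "0.45 0 0 1 0" --pt "0.45 -0.5 0 1 0"

```text
time: 53.5
tool_pos: [0.4753, 0.125, 0.1802]
tool_rot: [3.141, 0.0, -0.064]
contact_force: [0.6, -0.3, 0.4]
opening: 0.0416
```

Emit:
step_arm --pt "0.5 -0.6 -1 0 0" --pt "0.5 0 -1 0 0" --pt "0.5 0 -1 0 0" --pt "0.5 0 -1 0 0" --pt "0.5 0 -1 0 0" --pt "0.5 0.6 -1 0 0" --pt "0.5 0.8 -0.33 0 0" --pt "0.5 0.9 0 0 0" --pt "0.5 0.9 0 0 0" --pt "0.5 0.2 0 0 0" --pt "0.5 0 0 0 0" --pt "0.5 0 0 0 0"

```text
time: 54.7
tool_pos: [0.5436, -0.0328, 0.1793]
tool_rot: [-3.142, 0.002, -0.063]
contact_force: [-0.2, -0.6, 0.5]
opening: 0.0457
```

```bash
python3 m.py 25
```

```text
[ 0.54380092 -0.03286399  0.17974603] [0.99882806 0.80780075 0.29565621] 0.04571665544615083
```

View pics/s25.png

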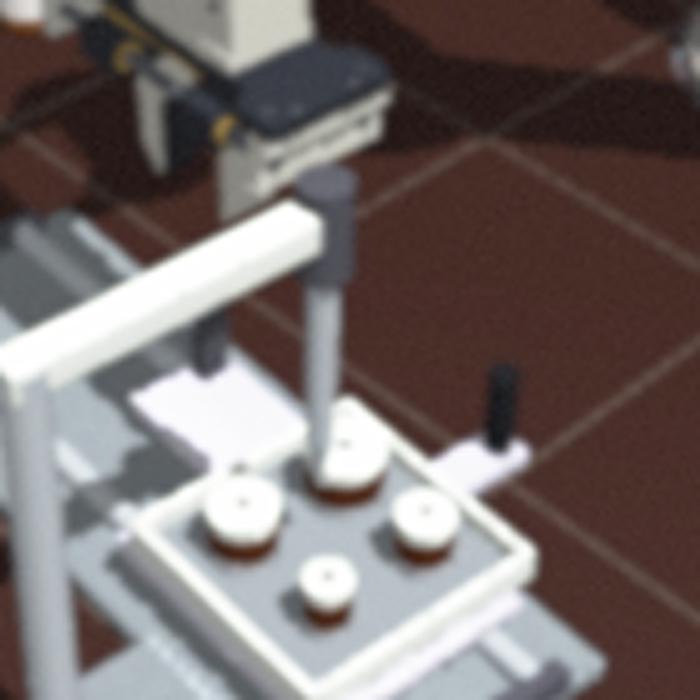

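All four stand. Grip the lug and draw the carriage back.

Emit:
step_arm --pt "0.5 0 0 -0.9 0" --pt "0.5 0 0 -0.9 0" --pt "0.5 0 0 -0.9 0" --pt "0.5 0 0 -0.8 0" --pt "0.5 0 0 0 0" --pt "0.3 0 0 0 0" --pt "0.1 0 0 0 0" --pt "0 0 0 0 0" --pt "0 0 0 0 0" --pt "0 0 0 0 0" --squeeze 30

```text
time: 55.8
tool_pos: [0.5449, -0.0332, 0.0928]
tool_rot: [3.141, -0.001, -0.063]
contact_force: [-0.0, 0.1, 2.3]
opening: 0.0117
```

Emit:
step_arm --pt "0 -0.005 -0.08 0 0" --pt "0 -0.01 -0.16 0 0" --pt "0 -0.015 -0.24 0 0" --pt "0 -0.02 -0.32 0 0" --pt "0 -0.026 -0.4 0 0" --pt "0 -0.026 -0.4 0 0" --pt "0 -0.026 -0.4 0 0" --pt "0 -0.026 -0.4 0 0" --pt "0 -0.026 -0.4 0 0" --pt "0 -0.026 -0.4 0 0" --pt "0 -0.026 -0.4 0 0" --pt "0 -0.026 -0.4 0 0"

```text
time: 57.0
tool_pos: [0.5383, -0.1336, 0.0927]
tool_rot: [-3.141, -0.001, -0.064]
contact_force: [0.1, 3.7, 6.2]
opening: 0.012
```

Emit:
step_arm --pt "0 -0.026 -0.4 0 0" --pt "0 -0.026 -0.4 0 0" --pt "0 -0.026 -0.4 0 0" --pt "0 -0.026 -0.4 0 0" --pt "0 -0.026 -0.4 0 0" --pt "0 -0.026 -0.4 0 0" --pt "0 -0.026 -0.4 0 0" --pt "0 -0.026 -0.4 0 0" --pt "0 -0.026 -0.4 0 0" --pt "0 -0.026 -0.4 0 0" --pt "0 0 0 0 0"

```text
time: 58.1
tool_pos: [0.5317, -0.2353, 0.0928]
tool_rot: [3.14, -0.001, -0.065]
contact_force: [-1.3, -2.6, 4.2]
opening: 0.0116
```

Emit:
step_arm --pt "0 -0.014 -0.2 0 0" --pt "0 -0.014 -0.2 0 0" --pt "0 -0.014 -0.2 0 0" --pt "0 -0.01 -0.15 0 0" --pt "0 0 0 0 0" --pt "0 0 0 0 0"

```text
time: 58.7
tool_pos: [0.5305, -0.2526, 0.0928]
tool_rot: [3.141, -0.001, -0.064]
contact_force: [-0.7, 0.3, 6.2]
opening: 0.0119
```

Emit:
step_arm --pt "0 -0.005 -0.08 0 0" --pt "0 -0.005 -0.06 0 0" --pt "0 0 0 0 0" --pt "0 0 0 0 0"

```text
time: 59.1
tool_pos: [0.5305, -0.2529, 0.0927]
tool_rot: [-3.138, 0.0, -0.063]
contact_force: [1.6, 12.9, 8.3]
opening: 0.012
```

At the stop. Relax, release, rise and move clear.

Emit:
step_arm --pt "0 0 0.08 0 0" --pt "0 0 0.04 0 0" --pt "0.25 0 0 0 0" --pt "0.45 0 0 0 0" --pt "0.45 0 0 0 0" --pt "0.45 0 0 0.5 0" --pt "0.45 0 0 1 0" --pt "0.45 0 0 1 0" --pt "0.45 0 0 1 0" --pt "0.45 -0.8 -0.5 0.5 0" --pt "0.45 -0.8 -0.5 0 0" --pt "0.45 -0.8 -0.5 0 0"

```text
time: 60.3
tool_pos: [0.4698, -0.2903, 0.1937]
tool_rot: [3.14, -0.001, -0.063]
contact_force: [-0.5, 0.4, 0.3]
opening: 0.0414
```

Emit:
step_arm --pt "0.45 -0.8 -0.5 0 0" --pt "0.45 -0.8 -0.5 0 0" --pt "0.45 0 0 0 0" --pt "0.45 0 0 0 0" --pt "0.45 0 0 0 0"

```text
time: 60.8
tool_pos: [0.4309, -0.3145, 0.1926]
tool_rot: [3.141, -0.001, -0.063]
contact_force: [0.2, 0.1, 0.2]
opening: 0.0412
```

```bash
python3 - <<'E'
from h import *
s=cam("scene","s30");c=cam("top","c30full");crop(c,260,100,480,260,3.5,"c30");print(sensors.observe()['tool_pos'],sensors.observe()['contact_force'])
L=lambda u,v,z: at(c,260+(u+.5)/3.5-.5,100+(v+.5)/3.5-.5,z)
E
```

```text
[ 0.43091664 -0.3143274   0.19235631] [-0.18502132  0.46188329  0.51829804]
```

View pics/s30.png

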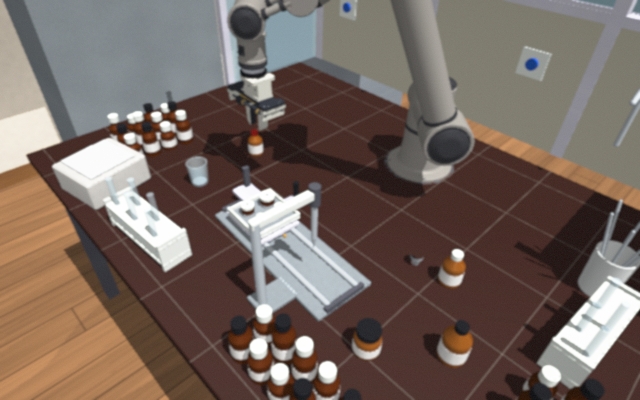

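View pics/c30.png

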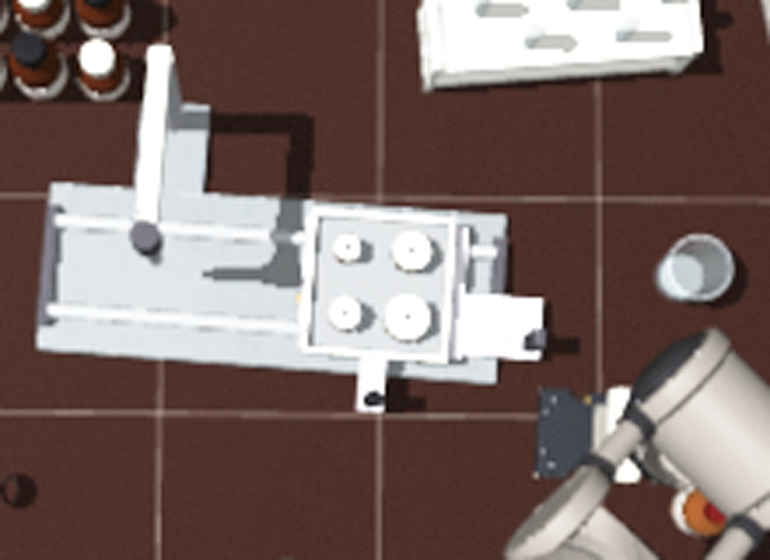

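```bash
python3 -c "
from cell import hand_in
print(hand_in())"
```

```text
the job is handed in; nothing more can be done
None
```

I've handed the job in at about 61 s of the 210 s allowed. All four vials were present and every step was carried out; `hand_in` gave no verdict.

- **Loading:** I stood vials a, b, c and d in the four corners of the tray. All four were still standing there when I checked before the push.
- **Push out:** I pushed the carriage by its lug to the reading-end stop. It was firmly on the stop, as about 6 N more push gave no further movement.
- **Reading:** With the knob I held a, b, c and d under the pointer in that order, at least 1.2 s each. For a, b and c, the camera and tool measurements put each cap centre within about 1–1.5 mm of the pointer. For d I only checked the picture and the tool position. The tip itself was too blurred to read directly, so I worked out its position from the reader's clamp and rod and both cameras.
- **Return:** I brought the carriage back to the loading-end stop. A small extra pull gave about 13 N and 0.3 mm of movement, so it was at the stop.
- **Final pictures:** All four vials stand on the tray. The lug is at the same pixel as at the start, the bystanders look unmoved, and the gripper touches nothing.

One check disagreed: the push out measured about 217 mm and the return about 220 mm. Most likely the carriage started about 3 mm off its loading-end stop. No vial was seen knocked aside during the run.

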